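# Dip the thermowell and fit the temperature probe that suits its depth

## Task

Find out how deep the vessel's leaning thermowell is: take the dip rod from the rack, lower it into the thermowell until it stands on the bottom, then hang it back in its own hole in the rack. Then take the one probe whose stem suits that depth and lower it gently all the way down the thermowell (do not let it drop), so that its tip rests on the bottom with its ferrule just clear of the lip, and let go. Take no other probe out of the rack and leave the bottle, beaker and jar where they stand.

Things in the scene. Friction and masses are not known exactly. Their poses are not given: they have to be found in the camera images.
- thermowell: blind steel tube leaning 30 degrees from vertical in the vessel's lid, fixed: 11 mm bore, lip 32 mm across, countersunk from 19 mm to the bore over 7 mm. Origin: centre of the mouth, in the lip's plane, 168 mm above the bench, 37 mm above the lid; z along the bore, out and up. Depth below the lip 56, 76 or 96 mm, not to be seen from outside; hard flat bottom.
- vessel: round stainless vessel, fixed, 200 mm diameter; lid 222 mm across, top 131 mm above the bench. Origin: centre of its underside; z up; the thermowell's mouth is at x = -66 mm, y = 0 and leans towards -x (world: to the left, more or less). The lid's other fittings stand up to 160 mm above the bench, all at x > 0 but for the clamps on the rim (145 mm).
- rack: white plastic rack, fixed: base 110 x 236 mm, top plate 84 x 236 x 8 mm, upper face 126 mm above the bench, four 12 mm holes in a row along its y at -82.5, -27.5, 27.5 and 82.5 mm. Origin: centre of its underside; z up. The rod and the three probes hang in the holes (which is where varies), stems free below the plate.
- dip_rod: dip rod for gauging depth: ribbed handle (16 mm diameter, 50 mm long) on a flange (20 mm diameter, 4 mm thick), below it a rod of 6 mm diameter, 115 mm long. Red, yellow and blue rings lie 60, 80 and 100 mm from the tip. Origin: centre of the flange's underside; z from tip to handle. About 70 g. Hangs upright by its flange in a rack hole; grip the handle, say 28 mm above the origin.
- rod_tip (a point): the tip of the dip rod, 115 mm below its origin along its z
- probe_red: wireless temperature probe, red head (28 mm diameter, 45 mm tall) on a steel ferrule (26 mm diameter, 8 mm tall), below it a stem of 8 mm diameter, 60 mm long, tapered tip. Origin: centre of the ferrule's underside; z from tip to head. About 90 g. Hangs upright in a rack hole; grip the head, say 32 mm above the origin. Suits a bore 56 mm deep: stands on the bottom, ferrule 4 mm off the lip.
- probe_yellow: wireless temperature probe, yellow head (28 mm diameter, 45 mm tall) on a steel ferrule (26 mm diameter, 8 mm tall), below it a stem of 8 mm diameter, 80 mm long, tapered tip. Origin: centre of the ferrule's underside; z from tip to head. About 90 g. Hangs upright in a rack hole; grip the head, say 32 mm above the origin. Suits a bore 76 mm deep: stands on the bottom, ferrule 4 mm off the lip.
- probe_blue: wireless temperature probe, blue head (28 mm diameter, 45 mm tall) on a steel ferrule (26 mm diameter, 8 mm tall), below it a stem of 8 mm diameter, 100 mm long, tapered tip. Origin: centre of the ferrule's underside; z from tip to head. About 90 g. Hangs upright in a rack hole; grip the head, say 32 mm above the origin. Suits a bore 96 mm deep: stands on the bottom, ferrule 4 mm off the lip.
- reagent_bottle: bystander: amber bottle with a blue cap, 68 mm diameter, 135 mm tall; origin at the centre of its underside
- beaker: bystander: empty glass beaker, 72 mm diameter, 90 mm tall; origin at the centre of its underside
- tablet_jar: bystander: white jar with a green cap, 60 mm diameter, 75 mm tall; origin at the centre of its underside

How it is judged:
By the outcome, as a careful person would: the job done as asked, in the order asked, and still so for the second after the job is handed in, with the robot touching nothing.
It also fails if it takes over 72 s, if anything falls off the work surface, if the arm or the gripper's body presses on something with over 40 N, if the wrist force passes 120 N, or if a joint passes its speed limit or range.

## Robot

A 7-joint arm with a two-finger parallel gripper is mounted at the origin on the work surface. World frame = base frame: x ahead of the robot, y to its left, z up, the work surface at z = 0. Lengths are in m, angles in rad, forces in N, time in s.
With the tool pointing down it reaches from about 0.4 to 0.925 m from the base axis. Payload 4.1 kg.
Tool frame: the origin (TCP) lies midway between the tips of the shut fingers; the grasp point (between the pads) lies 19 mm behind it; z points along the fingers, x is the direction in which the jaws open and shut, and the axes are right-handed (so a half turn about z gives the same grasp; the last joint's range is limited). The gripper opens to 85 mm and grips with 20 to 120 N. Pads are 22 mm wide; open, the fingers measure 114 mm over their backs; the gripper's body (76 mm by 85 mm) begins 54 mm behind the grasp point. The pads swing forward as they close: fully open they stand 13 mm farther back than shut.
Start: joints at [-1.288, 0.398, 0.045, 1.537, -0.019, 1.207, -0.051], TCP at [0.242, 0.603, 0.193] pointing down, gripper open.
Joint ranges: [-2.82, 2.82], [-0.49, 2.23], [-1.37, 1.46], [0, 2.46], [-1.36, 4.5], [0.23, 2], [-2.94, 2.94]. Speed limits (rad/s): [2.57, 2.57, 3.14, 3.14, 3.14, 3.14, 3.14].

## Interface

Orientations are given as a rotation vector (axis times angle).
In Python, from cell import * gives the robot as it stands.
- The arm moves only by the shell command python3 -m jog 'ROWS' [OPENING] [FORCE]. ROWS is JSON, a list of rows, each an object of numbers: "tx", "ty", "tz": the shift along the tool's x, y, z in cm; "spin": the turn about the tool's z in degrees. A call has 1 to 20 rows; each row is the pose to reach, as a shift and turn from the pose measured when the call began, along the tool's axes at that moment; what a row does not reach only later rows make up. A row lasts 1/10 s, in which the tool goes at most 50 mm and 8.59 degrees, less where a joint would pass 70% of its speed; a pose out of reach is approached as far as the arm can. A call with a gripper value outside its range is refused whole. OPENING is the finger opening in cm, from 0 to 8.54, set as the call begins (- or left out, the last holds). The fingers move at their own pace and stop on an object; FORCE is the grip in N (left out, the last holds). Time passes only in rows, so rows that repeat a pose let the fingers close. It gives the time, the measured TCP pose, the force and the opening at its end, in the units of the state.
- read_state(): the state, without advancing time (a new reading comes with each control period).
- grab_frame(name): name is "scene" or "top" or "wrist"; returns the picture (420x560x3 uint8, red, green, blue); there is no depth.
- camera_model(name): a dict with "mtx" (3x3 intrinsics, pixels), "origin" and "orientation" of the camera in the world. Camera axes: x right, y down, z forward; pixel columns grow to the right and rows downward; lengths in m; the calibration is good to about 2 mm. A picture is of the moment at which its call begins: read the wrist's pose just before it. camera_model takes no time and is no camera call; for the wrist camera it gives the pose at the moment of the call.
- job_done(): hands the job in, once; it reports no verdict.
The state is a dict: "time_s": time; "qpos": joint angles; "joint_vel": joint speeds; "joint_efforts": joint torques, N m; "tool_pos": TCP position; "ee_rot": TCP orientation; "wrist_force": force on the tool from outside, world axes, zero at the start; "moment": the same for the moment, N m; "finger_gap": finger opening in m.
Only numpy, scipy, OpenCV 4.12 (cv2) and the standard library are available. Lean on these libraries where they do the work, as an engineer would, in place of code of your own. Each camera call takes 0.05 s, during which the arm holds its last target. There are 200 camera calls.

## Working session

There is one attempt and no reset: what is moved stays moved. The work goes in short steps, Python scripts to look and compute and a shell command to move; the robot and the scene stay as the last step left them, time stands still between calls to the robot, and variables do not carry over. Pictures are saved under pics/ and viewed, about 8 in all and at most 12, crops included, and the job is handed in when it is done.

```bash
ls; mkdir -p pics
python3 - <<'E'
from cell import *
import cv2,numpy as np
s=read_state();print({k:np.round(v,3).tolist() for k,v in s.items()})
a=grab_frame("scene");b=grab_frame("top")
cv2.imwrite("pics/scene0.png",cv2.resize(a[:,:,::-1],None,fx=1.42,fy=1.42,interpolation=cv2.INTER_CUBIC))
cv2.imwrite("pics/top0.png",cv2.resize(b[:,:,::-1],None,fx=1.42,fy=1.42,interpolation=cv2.INTER_CUBIC))
for n in("scene","top","wrist"):
  c=camera_model(n);print(n,{k:np.round(v,4).tolist() for k,v in c.items()})
E
```

```text
pics
{'time_s': 0.0, 'qpos': [-1.288, 0.399, 0.045, 1.538, -0.019, 1.207, -0.051], 'joint_vel': [-0.001, -0.0, 0.002, 0.001, 0.001, -0.002, -0.001], 'joint_efforts': [0.0, -47.513, 1.364, -25.422, 0.011, 0.009, 0.0], 'tool_pos': [0.242, 0.603, 0.192], 'ee_rot': [2.601, 1.759, -0.002], 'wrist_force': [-0.344, 0.116, 0.874], 'moment': [0.02, 0.013, -0.031], 'finger_gap': 0.085}
scene {'mtx': [[404.1584, 0.0, 277.8895], [0.0, 404.1584, 206.3116], [0.0, 0.0, 1.0]], 'origin': [1.0165, -0.1721, 0.7927], 'orientation': [-2.2018, -1.4997, 0.4099]}
top {'mtx': [[462.9011, 0.0, 279.437], [0.0, 462.9011, 214.9479], [0.0, 0.0, 1.0]], 'origin': [0.4793, -0.0174, 1.1008], 'orientation': [-2.1335, 2.1405, -0.1241]}
wrist {'mtx': [[326.3482, 0.0, 280.5948], [0.0, 326.3482, 216.915], [0.0, 0.0, 1.0]], 'origin': [0.1694, 0.6316, 0.3726], 'orientation': [2.3805, 1.6105, 0.2489]}
```

View pics/scene0.png

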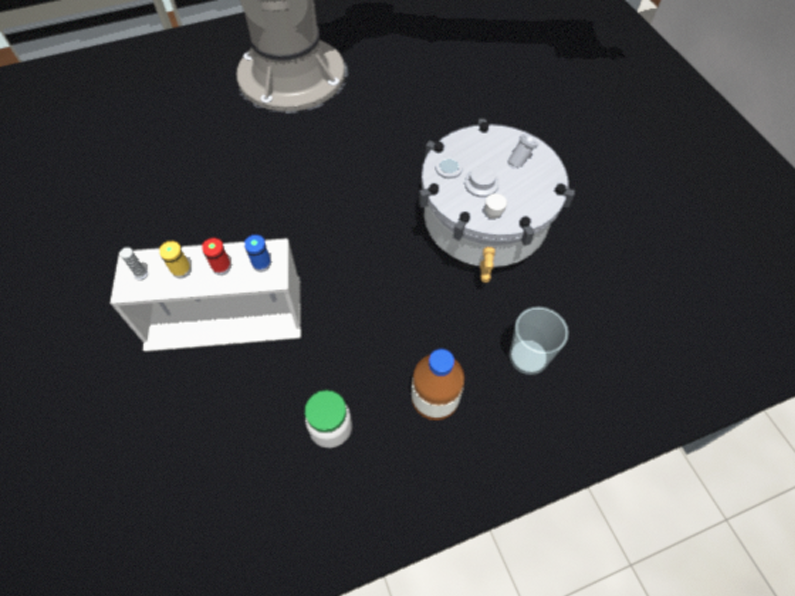

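View pics/top0.png

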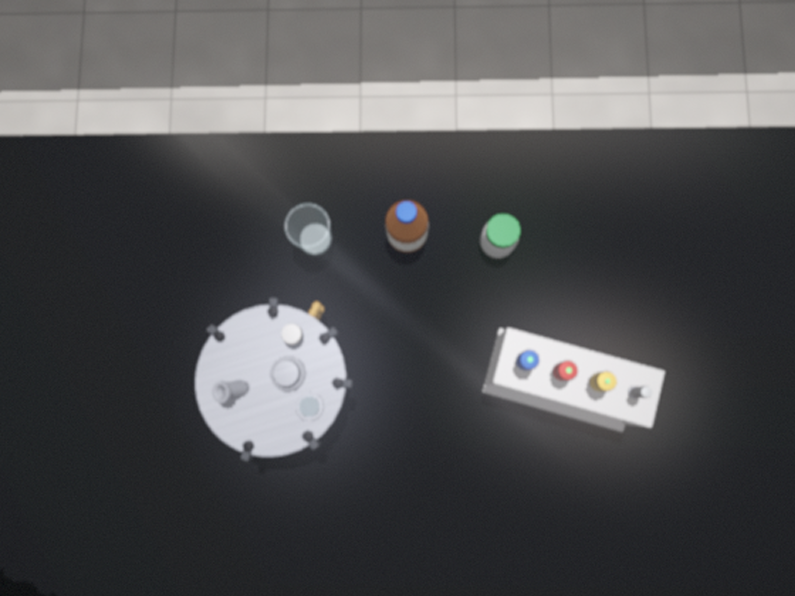

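```bash
python3 -m jog 2>&1 | head -20
python3 - <<'E'
from cell import *
import cv2,numpy as np
a=grab_frame("scene")[:,:,::-1];b=grab_frame("top")[:,:,::-1]
np.save("a.npy",a);np.save("b.npy",b)
def c(im,x,y):
  p=cv2.resize(im[y:y+120,x:x+160],(400,300),interpolation=cv2.INTER_CUBIC);return p
cv2.imwrite("pics/crops.png",np.vstack([np.hstack([c(b,325,210),c(b,115,210)]),np.hstack([c(a,70,150),c(a,280,75)])]))
E
```

```text
invalid input
```

View pics/crops.png

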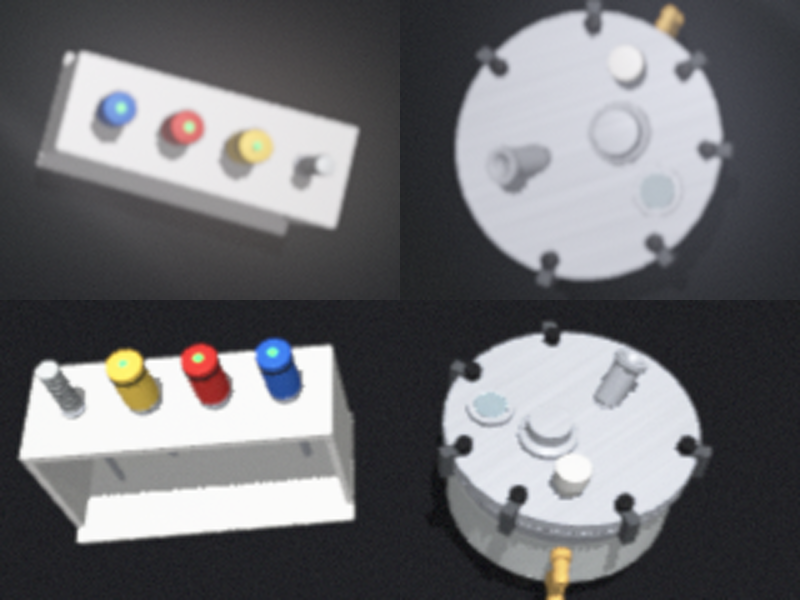

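```bash
cat > h.py <<'E'
from cell import *
import numpy as np, cv2
from scipy.spatial.transform import Rotation as R
from scipy.optimize import least_squares
def proj(P,c):
    p=(np.atleast_2d(P)-c["origin"])@R.from_rotvec(c["orientation"]).as_matrix()
    q=p@np.array(c["mtx"]).T; return q[:,:2]/q[:,2:]
def back(uv,z,c):
    d=R.from_rotvec(c["orientation"]).as_matrix()@np.linalg.solve(c["mtx"],[*uv,1]); o=np.array(c["origin"])
    return o+d*(z-o[2])/d[2]
def place(p,L):  # p=x,y,yaw
    return np.c_[R.from_euler('z',p[2]).apply(L)]+[p[0],p[1],0]
E
python3 - <<'E'
from h import *
T,S=camera_model("top"),camera_model("scene")
pt=lambda l,x,y:(np.array(l)+.5)/2.5-.5+[x,y]
hy=np.array([82.5,27.5,-27.5,-82.5])
heads=np.c_[0*hy,hy,[179,179,179,180]]/1e3
cor=np.array([[42,118,126],[42,-118,126],[-42,-118,126],[-42,118,126]])/1e3
tu=np.r_[pt([[121,107],[188,127],[257,146],[322,165]],325,210),pt([[80,52],[358,127],[337,228],[56,150]],325,210)]
su=np.r_[pt([[274,49],[200,55],[126,62],[50,71]],70,150),pt([[330,137],[22,158]],70,150)]
f=lambda p,w=3:np.r_[((proj(place(p,np.r_[heads,cor]),T)-tu)).ravel()*(w&1),((proj(place(p,np.r_[heads,cor[:2]]),S)-su)).ravel()*(w>>1)]
for w in(1,2,3):
  r=least_squares(f,[.5,-.3,-.26],args=(w,));print("rack",w,r.x[:2],np.degrees(r.x[2]),np.abs(r.fun).max())
rk=r.x;print(np.round(f(rk).reshape(-1,2),1).tolist());print("heads",place(rk,heads))
a=np.linspace(0,2*np.pi,721)
ring=np.c_[.111*np.cos(a),.111*np.sin(a),.131+0*a]
def g(p,w=3):
  o=[]
  for i,(c,bb,m) in enumerate([(T,[pt([55,10],115,210),pt([322,279],115,210)],pt([103,163],115,210)),(S,[pt([43,31],280,75),pt([300,226],280,75)],pt([230,58],280,75))]):
    q=proj(place(p,ring),c);k=(w>>i)&1
    o+=[k*(q.min(0)-bb[0]),k*(q.max(0)-bb[1]),k*(proj(place(p,[[-.066,0,.168]]),c)[0]-m)]
  return np.ravel(o)
for w in(1,2,3):
  r=least_squares(g,[.45,.25,-1.4],args=(w,));print("vessel",w,r.x[:2],np.degrees(r.x[2]));print(np.round(r.fun,1),place(r.x,[[-.066,0,.168]]))
s=read_state();M=R.from_rotvec(s["ee_rot"]).as_matrix();print(M.round(3),s["time_s"])
E
```

```text
rack 1 [ 0.51065585 -0.25884861] -15.705713218041124 1.7177076843905752
rack 2 [ 0.51343345 -0.25675854] -16.16479922799263 1.5003042356284766
rack 3 [ 0.5115886  -0.25790933] -15.813837731133862 2.4020815372186064
[[-0.8, -0.1], [-0.4, -0.5], [-0.6, -0.5], [1.2, -0.5], [-0.2, -0.3], [-1.0, 0.0], [-1.5, -0.8], [-0.7, -0.9], [-0.7, 0.5], [-0.9, 0.4], [-1.3, -0.0], [-1.4, -1.6], [0.6, -2.4], [-1.0, -0.5]]
heads [[ 0.5340709  -0.17853177  0.179     ]
 [ 0.5190827  -0.23145014  0.179     ]
 [ 0.50409451 -0.28436851  0.179     ]
 [ 0.48910631 -0.33728689  0.18      ]]
vessel 1 [0.50858032 0.19292124] -74.02284450776796
[ 1.1  0.4 -0.1 -0.6 -1.   0.2 -0.   0.  -0.  -0.   0.  -0. ] [[0.49041355 0.25637177 0.168     ]]
vessel 2 [0.51038751 0.19389439] -71.52344798294601
[ 0.  -0.  -0.  -0.  -0.   0.  -0.1  0.7 -0.3 -0.   0.5 -0.6] [[0.48947102 0.25649232 0.168     ]]
vessel 3 [0.50938578 0.19340204] -72.9374874110561
[ 0.9 -0.  -0.3 -1.  -1.   0.4 -0.5  0.5 -0.8 -0.3  0.6 -0.4] [[0.4900204  0.25649706 0.168     ]]
[[ 0.372  0.928 -0.   ]
 [ 0.928 -0.372 -0.001]
 [-0.001  0.    -1.   ]] 0.2
```

```bash
python3 -m jog '[{"tx":-26,"ty":43,"tz":-14,"spin":84},{"tx":-26,"ty":43,"tz":-14,"spin":84},{"tx":-26,"ty":43,"tz":-14,"spin":84},{"tx":-26,"ty":43,"tz":-14,"spin":84},{"tx":-26,"ty":43,"tz":-14,"spin":84},{"tx":-26,"ty":43,"tz":-14,"spin":84},{"tx":-26,"ty":43,"tz":-14,"spin":84},{"tx":-26,"ty":43,"tz":-14,"spin":84},{"tx":-26,"ty":43,"tz":-14,"spin":84},{"tx":-26,"ty":43,"tz":-14,"spin":84},{"tx":-78,"ty":57.9,"tz":-14,"spin":84},{"tx":-78,"ty":57.9,"tz":-14,"spin":84},{"tx":-78,"ty":57.9,"tz":-14,"spin":84},{"tx":-78,"ty":57.9,"tz":-14,"spin":84},{"tx":-78,"ty":57.9,"tz":-14,"spin":84},{"tx":-78,"ty":57.9,"tz":-14,"spin":84},{"tx":-78,"ty":57.9,"tz":-14,"spin":84},{"tx":-78,"ty":57.9,"tz":-14,"spin":84},{"tx":-78,"ty":57.9,"tz":-14,"spin":84},{"tx":-78,"ty":57.9,"tz":-14,"spin":84}]' 8.5 20
cat > st.py <<'E'
from h import *
import sys
# st.py x y z yaw : tool shift (cm) and spin to reach
s=read_state();M=R.from_rotvec(s["ee_rot"]).as_matrix();p=np.array(s["tool_pos"])
print("t %.2f"%s["time_s"],"tcp",p.round(4),"yaw %.2f"%np.degrees(np.arctan2(M[1,0],M[0,0])),"zax",M[:,2].round(3),"gap %.4f"%s["finger_gap"],"F",np.round(s["wrist_force"],1),"M",np.round(s["moment"],2))
if len(sys.argv)>3:
    v=np.array(sys.argv[1:],float);print("shift cm",(M.T@(v[:3]-p)*100).round(2),"spin",(np.degrees(np.arctan2(M[1,0],M[0,0]))-v[3]+180)%360-180 if len(v)>3 else "")
E
python3 st.py .4891 -.3373 .30 -15.8
```

```text
time_s: 2.2
tool_pos: [0.4928, -0.2818, 0.3327]
ee_rot: [3.111, -0.432, 0.001]
wrist_force: [1.0, 0.3, -0.7]
finger_gap: 0.0849
t 2.20 tcp [ 0.4928 -0.2818  0.3327] yaw -15.82 zax [ 0.    -0.001 -1.   ] gap 0.0849 F [ 1.   0.3 -0.7] M [-0.01 -0.06  0.04]
shift cm [1.15 5.44 3.28] spin -0.020332924083021453
```

```bash
python3 -m jog '[{"tx":1.15,"ty":5.44,"tz":5},{"tx":1.15,"ty":5.44,"tz":5},{"tx":1.15,"ty":5.44,"tz":5},{"tx":1.15,"ty":5.44,"tz":5}]'
python3 - <<'E'
from h import *
c=camera_model("wrist");im=grab_frame("wrist")
s=read_state();print(s["tool_pos"])
L=place([.5116,-.2579,np.radians(-15.81)],np.array([[0,-.0825,.18],[0,-.0275,.179],[0,-.0825,.126],[0,.0275,.179]]))
q=proj(L,c);print(q.round(1).tolist(), c["origin"])
o=cv2.resize(im[:,:,::-1],(784,588),interpolation=cv2.INTER_CUBIC)
for u in q: cv2.circle(o,tuple(int(v) for v in u*1.4),3,(255,0,255),1)
cv2.imwrite("pics/w1.png",o)
E
```

```text
[ 0.48859442 -0.29295916  0.33294966]
[[291.2, 239.0], [291.7, 189.7], [289.8, 223.1], [292.3, 135.7]] [ 0.51347821 -0.20717138  0.51337448]$[0]: bad value
```

View pics/w1.png

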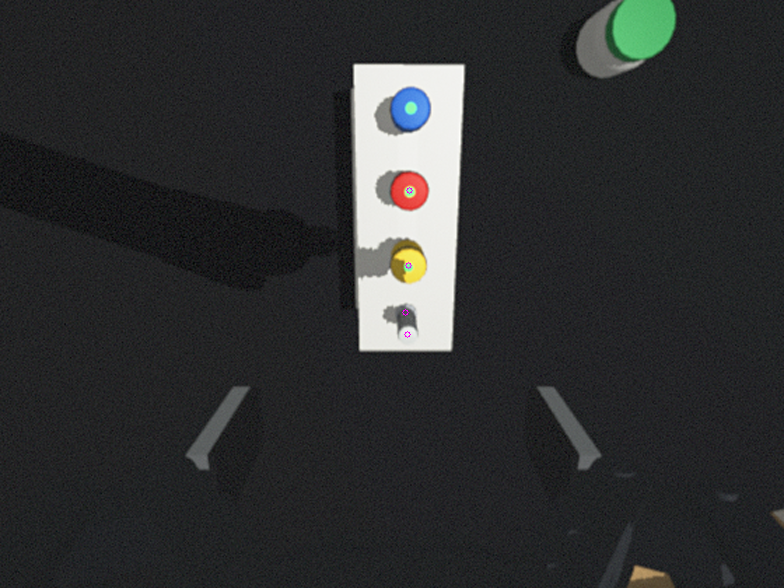

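```bash
python3 st.py .4891 -.3373 .14 -15.8
```

```text
t 2.25 tcp [ 0.4886 -0.293   0.3329] yaw -16.62 zax [-0.001 -0.01  -1.   ] gap 0.0850 F [-2.  -4.5  0.8] M [-0.42  0.16  0.04]
shift cm [ 1.28  4.04 19.34] spin -0.8220729434100917
```

```bash
cat > hold.py <<'E'
from cell import *
import sys
for i in range(int(sys.argv[1])): grab_frame("top")
E
python3 hold.py 6; python3 st.py .4891 -.3373 .14 -15.8
```

```text
t 2.55 tcp [ 0.494  -0.2782  0.3323] yaw -15.68 zax [-0.  0. -1.] gap 0.0850 F [ 0.4  0.6 -0.2] M [-0.02 -0.   -0.  ]
shift cm [ 1.13  5.82 19.23] spin 0.11844290915178135
```

```bash
python3 -m jog '[{"tx":1.1,"ty":3,"tz":5,"spin":0},{"tx":1.1,"ty":5.8,"tz":9,"spin":0},{"tx":1.1,"ty":5.8,"tz":11,"spin":0},{"tx":1.1,"ty":5.8,"tz":13,"spin":0},{"tx":1.1,"ty":5.8,"tz":15,"spin":0},{"tx":1.1,"ty":5.8,"tz":17,"spin":0},{"tx":1.1,"ty":5.8,"tz":18.5,"spin":0},{"tx":1.1,"ty":5.8,"tz":19.2,"spin":0},{"tx":1.1,"ty":5.8,"tz":19.2,"spin":0},{"tx":1.1,"ty":5.8,"tz":19.2,"spin":0},{"tx":1.1,"ty":5.8,"tz":19.2,"spin":0}]' 8.5 20; python3 st.py .4891 -.3373 .14 -15.8
```

```text
time_s: 3.65
tool_pos: [0.4895, -0.3374, 0.1414]
ee_rot: [3.112, -0.428, 0.002]
wrist_force: [-0.8, 0.1, -0.2]
finger_gap: 0.0848
t 3.65 tcp [ 0.4895 -0.3374  0.1414] yaw -15.67 zax [ 0.001 -0.001 -1.   ] gap 0.0848 F [-0.8  0.1 -0.2] M [0.02 0.06 0.02]
shift cm [-0.05 -0.    0.14] spin 0.1283821666909546
```

```bash
python3 -m jog '[{"tx":0,"ty":0,"tz":0.1,"spin":0},{"tx":0,"ty":0,"tz":0.1,"spin":0},{"tx":0,"ty":0,"tz":0.1,"spin":0},{"tx":0,"ty":0,"tz":0.1,"spin":0},{"tx":0,"ty":0,"tz":0.1,"spin":0},{"tx":0,"ty":0,"tz":0.1,"spin":0},{"tx":0,"ty":0,"tz":0.1,"spin":0},{"tx":0,"ty":0,"tz":0.1,"spin":0}]' 0 20; python3 st.py
```

```text
time_s: 4.45
tool_pos: [0.4895, -0.3375, 0.1404]
ee_rot: [3.112, -0.428, 0.002]
wrist_force: [0.0, 0.7, 1.4]
finger_gap: 0.0129
t 4.45 tcp [ 0.4895 -0.3375  0.1404] yaw -15.67 zax [ 0.001 -0.001 -1.   ] gap 0.0129 F [0.  0.7 1.4] M [ 0.04  0.07 -0.06]
```

```bash
python3 -m jog '[{"tx":0,"ty":0,"tz":-1,"spin":0},{"tx":0,"ty":0,"tz":-3,"spin":0},{"tx":0,"ty":0,"tz":-6,"spin":0},{"tx":0,"ty":0,"tz":-9,"spin":0},{"tx":0,"ty":0,"tz":-12,"spin":0},{"tx":0,"ty":0,"tz":-15,"spin":0},{"tx":0,"ty":0,"tz":-17,"spin":0},{"tx":0,"ty":0,"tz":-19,"spin":0},{"tx":0,"ty":0,"tz":-19,"spin":0},{"tx":0,"ty":0,"tz":-19,"spin":0},{"tx":0,"ty":0,"tz":-19,"spin":0}]'; python3 st.py .49 .2565 .32 17
python3 - <<'E'
from h import *
im=grab_frame("wrist")
cv2.imwrite("pics/w2.png",im[:,:,::-1])
E
```

```text
time_s: 5.55
tool_pos: [0.4888, -0.3368, 0.3292]
ee_rot: [-3.112, 0.428, 0.001]
wrist_force: [0.2, -0.1, -1.5]
finger_gap: 0.0125
t 5.55 tcp [ 0.4888 -0.3368  0.3292] yaw -15.67 zax [-0.  0. -1.] gap 0.0125 F [ 0.2 -0.1 -1.5] M [ 0.02  0.02 -0.  ]
shift cm [-15.91 -57.15   0.95] spin -32.671974180927634
```

View pics/w2.png

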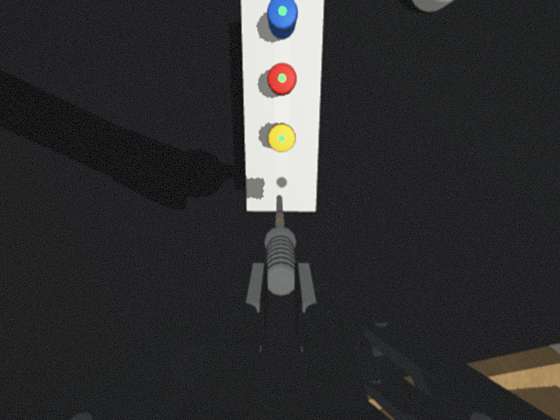

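```bash
python3 -m jog '[{"tx":-0.5,"ty":-2,"tz":-0.6,"spin":-2},{"tx":-1.5,"ty":-6,"tz":-0.6,"spin":-5},{"tx":-2.4,"ty":-10,"tz":-0.6,"spin":-8},{"tx":-3.4,"ty":-14,"tz":-0.6,"spin":-11},{"tx":-4.4,"ty":-18,"tz":-0.6,"spin":-14},{"tx":-5.3,"ty":-22,"tz":-0.6,"spin":-17},{"tx":-6.3,"ty":-26,"tz":-0.6,"spin":-20},{"tx":-7.3,"ty":-30,"tz":-0.6,"spin":-23},{"tx":-8.3,"ty":-34,"tz":-0.6,"spin":-25},{"tx":-9.2,"ty":-38,"tz":-0.6,"spin":-27},{"tx":-10.2,"ty":-42,"tz":-0.6,"spin":-29},{"tx":-11.2,"ty":-46,"tz":-0.6,"spin":-31},{"tx":-12,"ty":-49.5,"tz":-0.6,"spin":-32.7},{"tx":-12.5,"ty":-51.5,"tz":-0.6,"spin":-32.7},{"tx":-12.7,"ty":-52.1,"tz":-0.6,"spin":-32.7},{"tx":-12.7,"ty":-52.1,"tz":-0.6,"spin":-32.7},{"tx":-12.7,"ty":-52.1,"tz":-0.6,"spin":-32.7},{"tx":-12.7,"ty":-52.1,"tz":-0.6,"spin":-32.7}]'; python3 st.py
python3 - <<'E'
from h import *
hold=[grab_frame("top") for i in range(3)]
c=camera_model("wrist");im=grab_frame("wrist");s=read_state();t=np.array(s["tool_pos"])
v=[.5094,.1934,np.radians(-73)]
a=np.linspace(0,2*np.pi,60)
U=np.array([-.5,0,.866]);N=np.array([.866,0,.5])
rim=np.array([[-.066,0,.168]])+.016*(np.outer(np.cos(a),N)+np.outer(np.sin(a),[0,1,0]))
o=cv2.resize(im[:,:,::-1],(784,588),interpolation=cv2.INTER_CUBIC)
for P,k in((place(v,rim),(255,0,255)),(t+[[0,0,-.0145],[0,0,-.1295],[0,0,.035]],(0,255,0))):
  for u in proj(P,c): cv2.circle(o,tuple(int(x) for x in u*1.4),1,k,-1)
cv2.imwrite("pics/w3.png",o)
E
```

```text
time_s: 7.4
tool_pos: [0.5077, 0.1971, 0.3356]
ee_rot: [-3.108, -0.46, 0.0]
wrist_force: [0.4, -0.2, -0.1]
finger_gap: 0.0129
t 7.40 tcp [0.5077 0.1971 0.3356] yaw 16.84 zax [-0.  0. -1.] gap 0.0129 F [ 0.4 -0.2 -0.1] M [-0.04 -0.02  0.02]
```

View pics/w3.png

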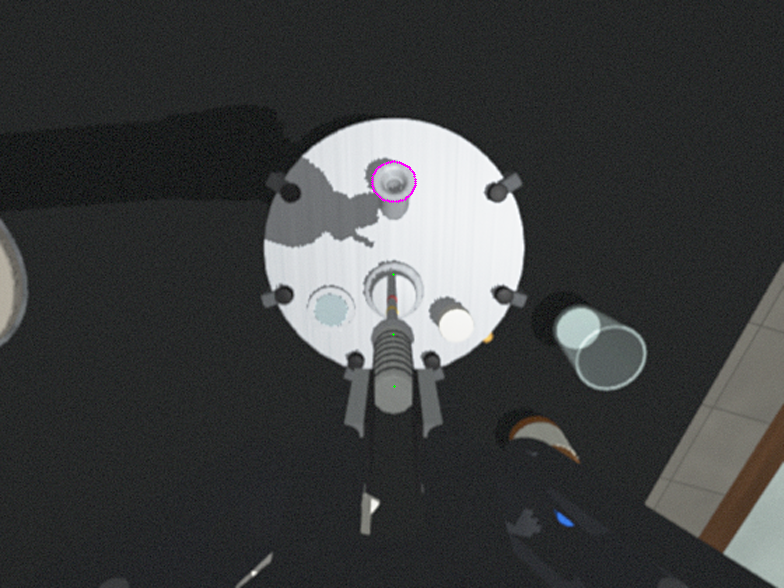

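```bash
python3 st.py .4902 .2565 .3275 17
```

```text
t 7.60 tcp [0.5074 0.1983 0.3356] yaw 16.95 zax [-0.     0.001 -1.   ] gap 0.0129 F [ 0.9 -0.6 -0.7] M [ 0.    0.03 -0.  ]
shift cm [ 0.05 -6.07  0.81] spin -0.05476853196356046
```

```bash
python3 -m jog '[{"tx":0,"ty":-2.5,"tz":0.5,"spin":0},{"tx":0,"ty":-5,"tz":0.8,"spin":0},{"tx":0,"ty":-5.75,"tz":0.8,"spin":0},{"tx":0,"ty":-5.75,"tz":0.8,"spin":0},{"tx":0,"ty":-5.75,"tz":1.2,"spin":0},{"tx":0,"ty":-5.75,"tz":2,"spin":0},{"tx":0,"ty":-5.75,"tz":3,"spin":0},{"tx":0,"ty":-5.75,"tz":3.5,"spin":0},{"tx":0,"ty":-5.75,"tz":4,"spin":0},{"tx":0,"ty":-5.75,"tz":4.3,"spin":0},{"tx":0,"ty":-5.75,"tz":4.6,"spin":0},{"tx":0,"ty":-5.75,"tz":4.6,"spin":0},{"tx":0,"ty":-5.75,"tz":4.6,"spin":0}]';python3 hold.py 3; python3 st.py .4902 .2565 .3275 17
```

```text
time_s: 8.9
tool_pos: [0.4907, 0.2534, 0.2898]
ee_rot: [-3.106, -0.463, -0.0]
wrist_force: [-0.6, -0.1, -0.6]
finger_gap: 0.0128
t 9.05 tcp [0.4908 0.2534 0.2899] yaw 16.95 zax [ 0.     0.001 -1.   ] gap 0.0129 F [ 0.5 -0.1 -0.8] M [ 0.  0. -0.]
shift cm [ 0.04 -0.31 -3.76] spin -0.051900604580339404
```

```bash
python3 -m jog '[{"tx":0,"ty":0.1,"tz":0.34,"spin":0},{"tx":0,"ty":-0.5,"tz":0.37,"spin":0},{"tx":0,"ty":-1.14,"tz":0.4,"spin":0},{"tx":0,"ty":-1.76,"tz":0.5,"spin":0},{"tx":0,"ty":-2.38,"tz":0.6,"spin":0},{"tx":0,"ty":-3,"tz":0.75,"spin":0},{"tx":0,"ty":-3.59,"tz":0.9,"spin":0},{"tx":0,"ty":-4.19,"tz":1.1,"spin":0},{"tx":0,"ty":-4.78,"tz":1.31,"spin":0},{"tx":0,"ty":-5.36,"tz":1.57,"spin":0},{"tx":0,"ty":-5.93,"tz":1.83,"spin":0},{"tx":0,"ty":-6.5,"tz":2.13,"spin":0},{"tx":0,"ty":-7.03,"tz":2.44,"spin":0},{"tx":0,"ty":-7.03,"tz":2.44,"spin":0},{"tx":0,"ty":-7.03,"tz":2.44,"spin":0}]'; python3 st.py
python3 - <<'E'
from h import *
o=[]
for n in("wrist","scene"):
  c=camera_model(n);im=grab_frame(n)[:,:,::-1];u=proj([[.48,.28,.2]],c)[0].astype(int)
  x=int(np.clip(u[0]-90,0,380));y=int(np.clip(u[1]-100,0,220))
  o.append(cv2.resize(im[y:y+200,x:x+180],(400,444),interpolation=cv2.INTER_CUBIC))
cv2.imwrite("pics/w4.png",np.hstack(o))
E
```

```text
time_s: 10.55
tool_pos: [0.4702, 0.3207, 0.2654]
ee_rot: [-3.107, -0.463, -0.0]
wrist_force: [-0.4, 0.1, -0.4]
finger_gap: -0.0001
t 10.55 tcp [0.4702 0.3207 0.2654] yaw 16.96 zax [-0.     0.001 -1.   ] gap -0.0001 F [-0.4  0.1 -0.4] M [ 0.01  0.03 -0.01]
```

View pics/w4.png

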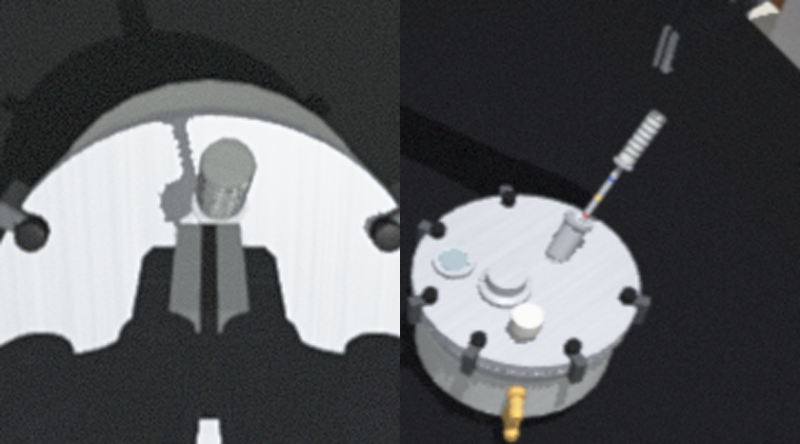

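```bash
python3 - <<'E'
from h import *
C=np.array([.4902,.2565,.168]);u=np.array([.5*np.cos(np.radians(107)),.5*np.sin(np.radians(107)),.866])
for n in("scene",):
  c=camera_model(n);k=proj([[.48,.28,.2]],c)[0].astype(int);x=int(np.clip(k[0]-90,0,380));y=int(np.clip(k[1]-100,0,220))
  for d in(56,76,96):
    P=[C+u*(.115-d/1e3+t) for t in(0,.054)]+[C+u*(.06-d/1e3)]
    print(d,((proj(P,c)-[x,y])*2.22+[400,0]).round().tolist())
E
python3 st.py .4769 .3000 .2278 17
```

```text
56 [[612.0, 161.0], [645.0, 107.0], [581.0, 213.0]]
76 [[600.0, 181.0], [633.0, 128.0], [570.0, 231.0]]
96 [[589.0, 199.0], [620.0, 148.0], [559.0, 248.0]]
t 10.65 tcp [0.4706 0.3204 0.2657] yaw 16.92 zax [ 0.     0.001 -1.   ] gap 0.0005 F [-0.2 -1.  -0.3] M [-0.03 -0.    0.02]
shift cm [0.01 2.14 3.79] spin -0.08176098974519164
```

```bash
python3 -m jog '[{"tx":0,"ty":0,"tz":-2,"spin":0},{"tx":0,"ty":0,"tz":-2,"spin":0},{"tx":0,"ty":0,"tz":-2,"spin":0}]' ; python3 -m jog '[{"tx":0,"ty":0,"tz":0,"spin":0},{"tx":0,"ty":0.5,"tz":0,"spin":0},{"tx":0,"ty":1.05,"tz":0,"spin":0},{"tx":0,"ty":1.05,"tz":0,"spin":0},{"tx":0,"ty":1.05,"tz":0,"spin":0},{"tx":0,"ty":1.05,"tz":0,"spin":0},{"tx":0,"ty":1.05,"tz":2,"spin":0},{"tx":0,"ty":1.05,"tz":4,"spin":0},{"tx":0,"ty":1.05,"tz":5.5,"spin":0},{"tx":0,"ty":1.05,"tz":6.4,"spin":0},{"tx":0,"ty":1.05,"tz":6.4,"spin":0},{"tx":0,"ty":1.05,"tz":6.4,"spin":0}]' 8.5 20;python3 st.py
python3 - <<'E'
from h import *
o=[]
for n in("wrist","scene"):
  c=camera_model(n);im=grab_frame(n)[:,:,::-1];u=proj([[.48,.28,.2]],c)[0].astype(int)
  x=int(np.clip(u[0]-90,0,380));y=int(np.clip(u[1]-100,0,220))
  o.append(cv2.resize(im[y:y+200,x:x+180],(400,444),interpolation=cv2.INTER_CUBIC))
cv2.imwrite("pics/w5.png",np.hstack(o))
E
```

```text
time_s: 10.95
tool_pos: [0.4709, 0.3202, 0.286]
ee_rot: [-3.106, -0.461, -0.002]
wrist_force: [0.1, 0.0, -1.2]
finger_gap: -0.0001
time_s: 12.15
tool_pos: [0.4744, 0.3106, 0.2225]
ee_rot: [-3.106, -0.461, -0.004]
wrist_force: [0.1, 0.4, 1.0]
finger_gap: 0.0851
t 12.15 tcp [0.4744 0.3106 0.2225] yaw 16.89 zax [ 0.002  0.002 -1.   ] gap 0.0851 F [0.1 0.4 1. ] M [ 0.02  0.03 -0.01]
```

View pics/w5.png

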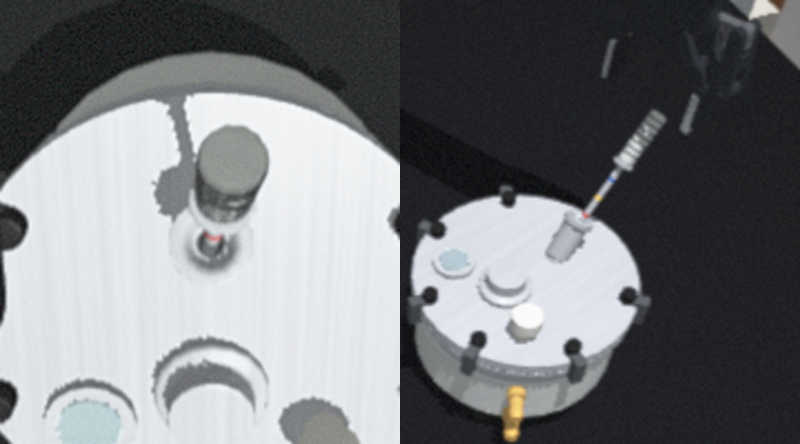

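```bash
python3 -m jog '[{"tx":0,"ty":0,"tz":0,"spin":0},{"tx":0,"ty":0,"tz":0,"spin":0},{"tx":0,"ty":0,"tz":0,"spin":0},{"tx":0,"ty":0,"tz":0,"spin":0},{"tx":0,"ty":0,"tz":0,"spin":0},{"tx":0,"ty":0,"tz":0,"spin":0},{"tx":0,"ty":0,"tz":0,"spin":0},{"tx":0,"ty":0,"tz":0,"spin":0},{"tx":0,"ty":0,"tz":0,"spin":0}]' 0 40;python3 st.py
python3 -m jog '[{"tx":0,"ty":0.1,"tz":0.2,"spin":0},{"tx":0,"ty":0.15,"tz":0.3,"spin":0},{"tx":0,"ty":0.15,"tz":0.3,"spin":0}]';python3 hold.py 2; python3 st.py
```

```text
time_s: 13.15
tool_pos: [0.4747, 0.3107, 0.223]
ee_rot: [-3.105, -0.461, -0.005]
wrist_force: [0.8, 0.1, 0.1]
finger_gap: -0.0001
t 13.15 tcp [0.4747 0.3107 0.223 ] yaw 16.88 zax [ 0.003  0.003 -1.   ] gap -0.0001 F [0.8 0.1 0.1] M [-0.    0.06 -0.03]
time_s: 13.45
tool_pos: [0.475, 0.309, 0.2197]
ee_rot: [-3.105, -0.461, -0.004]
wrist_force: [0.1, -0.0, -0.3]
finger_gap: 0.0
t 13.55 tcp [0.4751 0.3092 0.2199] yaw 16.88 zax [ 0.003  0.003 -1.   ] gap -0.0002 F [0.2 0.2 0.4] M [-0.    0.04  0.01]
```

Run:
```python
from h import *
S=camera_model("scene");W=camera_model("wrist");t=np.array(read_state()["tool_pos"])
W=dict(W);W["origin"]=np.array(W["origin"])+np.array([.4744,.3106,.2225])-t
def off(c):
  u=proj([[.48,.28,.2]],c)[0].astype(int);return np.array([np.clip(u[0]-90,0,380),np.clip(u[1]-100,0,220)])
C=np.array([.4902,.2565,.168]);l=np.array([np.cos(np.radians(107)),np.sin(np.radians(107)),0]);x=np.array([l[1],-l[0],0])
for nm,w,s in(("top",(234,157),(657,115)),("flange",(217,215),(625,163)),("ring",(213,240),(585,215))):
  uw=np.array(w)/2.222+off(W);us=(np.array(s)-[400,0])/2.222+off(S)
  r=least_squares(lambda p:np.r_[proj(p,W)[0]-uw,proj(p,S)[0]-us],C)
  d=r.x-C;print(nm,r.x.round(4),"a,x,b",(d@l).round(4),(d@x).round(4),d[2].round(4),r.fun.round(1))
print(proj([C],W),off(W))
```

```text
top [0.4744 0.3253 0.254 ] a,x,b 0.0704 0.005 0.086 [ 0.1 -0.  -0.2 -0.1]
flange [0.4812 0.2931 0.2182] a,x,b 0.0376 0.0021 0.0502 [ 0.8 -0.4 -2.4 -1.4]
ring [0.4902 0.2598 0.1712] a,x,b 0.0032 0.001 0.0032 [ 0.5 -0.2 -1.3 -0.8]
[[280.10904512 286.33407487]] [185 177]
```

Run:
```python
from h import *
o=[]
for n in("wrist","scene"):
  c=camera_model(n);im=grab_frame(n)[:,:,::-1];u=proj([[.48,.29,.23]],c)[0].astype(int)
  x=int(np.clip(u[0]-75,0,410));y=int(np.clip(u[1]-110,0,220))
  print(n,x,y)
  o.append(cv2.resize(im[y:y+200,x:x+150],(400,533),interpolation=cv2.INTER_CUBIC))
cv2.imwrite("pics/w6.png",np.hstack(o))
```

```text
wrist 204 176
scene 315 0
```

View pics/w6.png

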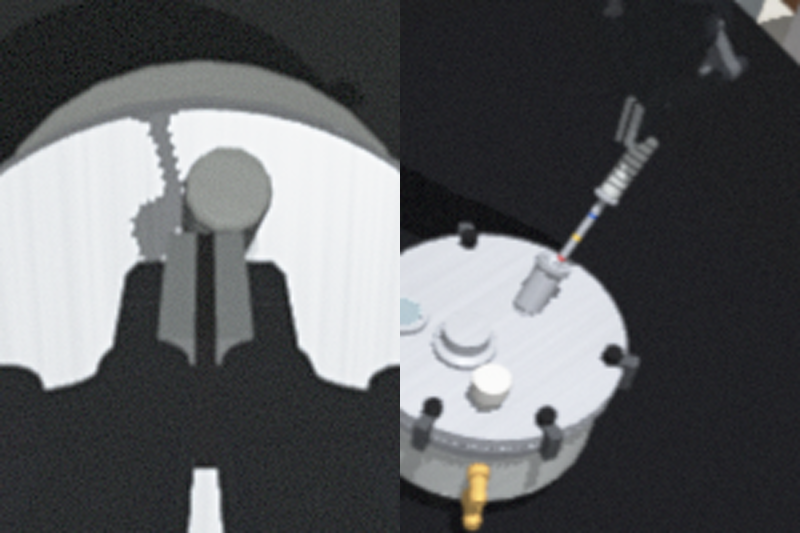

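Run:
```python
from h import *
S=camera_model("scene");W=camera_model("wrist");s=read_state();t=np.array(s["tool_pos"])
C=np.array([.4902,.2565,.168]);l=np.array([np.cos(np.radians(107)),np.sin(np.radians(107)),0]);x=np.array([l[1],-l[0],0])
of={"w":np.array([204,176]),"s":np.array([315,0])}
pan=lambda q,k:(q-of[k])*2.667+[400*(k=="s"),0]
for nm,P in(("tcp",t),("grasp",t+[0,0,.019]),("finger up",t+[0,0,.05])):
  print(nm,pan(proj(P,W),"w").round(),pan(proj(P,S),"s").round(),(P-C)@l,(P-C)@x,P[2]-.168)
for nm,w,q in(("top",(228,190),(648,144)),):
  uw=np.array(w)/2.667+of["w"];us=(np.array(q)-[400,0])/2.667+of["s"]
  r=least_squares(lambda p:np.r_[proj(p,W)[0]-uw,proj(p,S)[0]-us],C)
  d=r.x-C;print(nm,r.x.round(4),"a,x,b",(d@l).round(4),(d@x).round(4),d[2].round(4),r.fun.round(1))
```

```text
tcp [[206. 194.]] [[617. 180.]] 0.054895711748613366 0.0010755643933124282 0.052028093486368776
grasp [[207. 231.]] [[624. 160.]] 0.054895711748613366 0.0010755643933124282 0.07102809348636877
finger up [[208. 310.]] [[634. 125.]] 0.054895711748613366 0.0010755643933124282 0.10202809348636879
top [0.475  0.3239 0.2509] a,x,b 0.0689 0.0052 0.0829 [ 0.4 -0.2 -1.4 -0.7]
```

Run:
```python
from h import *
W=camera_model("wrist");S=camera_model("scene");s=read_state();t=np.array(s["tool_pos"]);M=R.from_rotvec(s["ee_rot"]).as_matrix()
for e in(-.011,0,.011):
  for h in(0,.01,.02,.03,.04,.05):
    P=t+M@[0,e,-h];print(e,h,proj(P,W)[0].round(1),((proj(P,S)[0]-[315,0])*2.667+[400,0]).round())
print((M.T@(np.array(W["origin"])-t)).round(4))
f=grab_frame("wrist")
cv2.imwrite("pics/w7.png",np.hstack([cv2.resize(f[225:325,230:330,::-1],(500,500),interpolation=cv2.INTER_CUBIC),cv2.resize(grab_frame("scene")[20:100,380:428,::-1],(300,500),interpolation=cv2.INTER_CUBIC)]))
```

```text
-0.011 0 [281.3 231.5] [627. 174.]
-0.011 0.01 [281.4 237.7] [630. 163.]
-0.011 0.02 [281.4 244.5] [634. 153.]
-0.011 0.03 [281.5 252.2] [637. 142.]
-0.011 0.04 [281.5 260.8] [641. 131.]
-0.011 0.05 [281.6 270.5] [644. 119.]
0 0 [281.3 248.7] [617. 180.]
0 0.01 [281.3 255.6] [620. 169.]
0 0.02 [281.4 263.4] [624. 159.]
0 0.03 [281.4 271.9] [627. 148.]
0 0.04 [281.5 281.6] [631. 137.]
0 0.05 [281.6 292.4] [634. 125.]
0.011 0 [281.3 265.3] [607. 186.]
0.011 0.01 [281.3 273. ] [611. 175.]
0.011 0.02 [281.4 281.5] [614. 165.]
0.011 0.03 [281.4 290.9] [617. 154.]
0.011 0.04 [281.5 301.5] [620. 143.]
0.011 0.05 [281.5 313.3] [624. 131.]
[-0.0005 -0.0777 -0.1807]
```

View pics/w7.png

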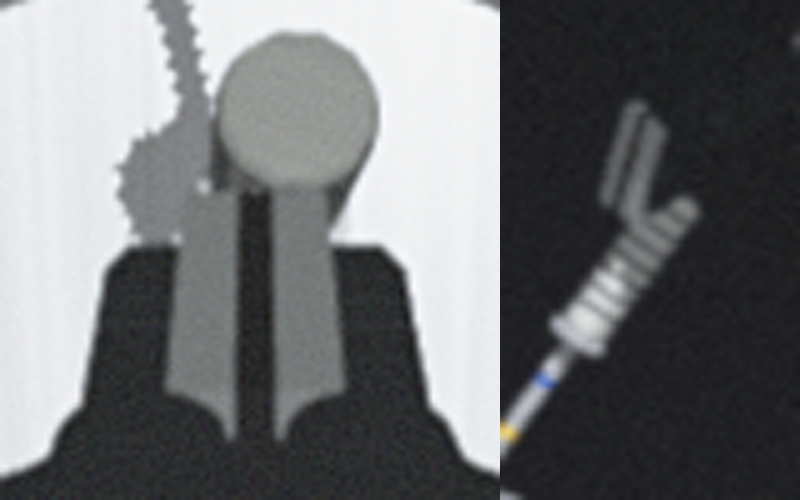

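Run:
```python
from h import *
W=camera_model("wrist");S=camera_model("scene");s=read_state();t=np.array(s["tool_pos"]);M=R.from_rotvec(s["ee_rot"]).as_matrix()
# strip end corner centres: wrist L (210,191), R (300,188); scene near-left (607,206)
w=lambda p:np.array(p)/5+[230,225]
sc=lambda p:(np.array(p)-[500,0])/6.25+[380,20]
for n,p in(("L",(210,191)),("R",(300,189))):
  r=least_squares(lambda q:np.r_[proj(t+M@q,W)[0]-w(p),proj(t+M@q,S)[0]-sc((607,206))],[0,0,-.03]);print(n,r.x.round(4),r.fun.round(1))
for q in([.008,0,-.03],[-.008,0,-.03]): print(q,((proj(t+M@q,S)[0]-[380,20])*6.25+[500,0]).round(),((proj(t+M@q,W)[0]-[230,225])*5).round())
# strip upper end in wrist y~ 400-440 ; scene y~105
for n,p in(("L",(205,400)),("R",(310,400))):
  r=least_squares(lambda q:np.r_[proj(t+M@q,W)[0]-w(p),proj(t+M@q,S)[0]-sc((637,105))],[0,0,-.06]);print(n,r.x.round(4),r.fun.round(1))
```

```text
L [-0.0051 -0.0037 -0.0278] [-0.6  0.3  2.1  1.3]
R [ 0.0037 -0.0041 -0.0287] [-1.5  0.7  5.6  3.1]
[0.008, 0, -0.03] [644. 234.] [335. 234.]
[-0.008, 0, -0.03] [608. 208.] [179. 235.]
L [-0.0045 -0.0032 -0.0654] [-0.5  0.2  2.4  1.6]
R [ 0.0037 -0.0034 -0.066 ] [-1.2  0.6  5.7  3.4]
```

```bash
python3 -m jog '[{"tx":0,"ty":0,"tz":-1.5,"spin":0},{"tx":0,"ty":0,"tz":-1.5,"spin":0},{"tx":0.2,"ty":-0.15,"tz":-1.5,"spin":0},{"tx":0.2,"ty":-0.15,"tz":-1.5,"spin":0},{"tx":0.2,"ty":-0.15,"tz":-1.5,"spin":0},{"tx":0.2,"ty":-0.15,"tz":-0.5,"spin":0},{"tx":0.2,"ty":-0.15,"tz":0.5,"spin":0},{"tx":0.2,"ty":-0.15,"tz":1.5,"spin":0},{"tx":0.2,"ty":-0.15,"tz":2.2,"spin":0},{"tx":0.2,"ty":-0.15,"tz":2.4,"spin":0},{"tx":0.2,"ty":-0.15,"tz":2.4,"spin":0}]' 8.5 40;python3 st.py
python3 -m jog '[{"tx":0,"ty":0,"tz":0,"spin":0},{"tx":0,"ty":0,"tz":0,"spin":0},{"tx":0,"ty":0,"tz":0,"spin":0},{"tx":0,"ty":0,"tz":0,"spin":0},{"tx":0,"ty":0,"tz":0,"spin":0},{"tx":0,"ty":0,"tz":0,"spin":0},{"tx":0,"ty":0,"tz":0,"spin":0},{"tx":0,"ty":0,"tz":0,"spin":0},{"tx":0,"ty":0,"tz":0,"spin":0}]' 0 40;python3 st.py
```

```text
time_s: 14.85
tool_pos: [0.4765, 0.3113, 0.1955]
ee_rot: [-3.106, -0.461, -0.004]
wrist_force: [-0.2, 0.4, -0.1]
finger_gap: 0.0852
t 14.85 tcp [0.4765 0.3113 0.1955] yaw 16.89 zax [ 0.002  0.002 -1.   ] gap 0.0852 F [-0.2  0.4 -0.1] M [-0.01  0.01  0.04]
time_s: 15.75
tool_pos: [0.4762, 0.3115, 0.1956]
ee_rot: [-3.105, -0.461, -0.003]
wrist_force: [-1.2, 0.6, 2.5]
finger_gap: 0.0142
t 15.75 tcp [0.4762 0.3115 0.1956] yaw 16.89 zax [ 0.002  0.003 -1.   ] gap 0.0142 F [-1.2  0.6  2.5] M [ 0.05  0.52 -0.11]
```

```bash
python3 -m jog '[{"tx":0,"ty":0.12,"tz":0.16,"spin":0},{"tx":0,"ty":0.12,"tz":0.16,"spin":0}]';python3 hold.py 2; python3 st.py
```

```text
time_s: 15.95
tool_pos: [0.4765, 0.3121, 0.1951]
ee_rot: [-3.102, -0.461, -0.005]
wrist_force: [-2.3, 1.1, 4.9]
finger_gap: 0.0145
t 16.05 tcp [0.4765 0.312  0.1951] yaw 16.92 zax [ 0.002  0.006 -1.   ] gap 0.0144 F [-2.1  1.3  5. ] M [ 0.35  0.69 -0.09]
```

```bash
python3 -m jog '[{"tx":0,"ty":-0.2,"tz":-0.35,"spin":0},{"tx":0,"ty":-0.5,"tz":-0.87,"spin":0},{"tx":0,"ty":-0.8,"tz":-1.39,"spin":0},{"tx":0,"ty":-1.1,"tz":-1.9,"spin":0},{"tx":0,"ty":-1.4,"tz":-2.42,"spin":0},{"tx":0,"ty":-1.7,"tz":-2.94,"spin":0},{"tx":0,"ty":-2,"tz":-3.46,"spin":0},{"tx":0,"ty":-2.2,"tz":-3.81,"spin":0},{"tx":0,"ty":-2.2,"tz":-3.81,"spin":0},{"tx":0,"ty":-2.2,"tz":-3.81,"spin":0}]';python3 hold.py 2; python3 st.py .4902 .2565 .1 17
```

```text
time_s: 17.05
tool_pos: [0.47, 0.3328, 0.2333]
ee_rot: [-3.102, -0.462, -0.005]
wrist_force: [-0.6, 0.4, -1.1]
finger_gap: 0.014
t 17.15 tcp [0.4699 0.3326 0.233 ] yaw 16.91 zax [ 0.002  0.005 -1.   ] gap 0.0144 F [ 0.3 -0.5 -1.4] M [-0.01 -0.    0.  ]
shift cm [-0.31  7.93 13.27] spin -0.08888075971228204
```

```bash
python3 -m jog '[{"tx":-0.05,"ty":0.6,"tz":-0.45,"spin":0},{"tx":-0.1,"ty":1.23,"tz":-0.84,"spin":0},{"tx":-0.15,"ty":1.8,"tz":-1.15,"spin":0},{"tx":-0.2,"ty":2.34,"tz":-1.44,"spin":0},{"tx":-0.25,"ty":2.9,"tz":-1.7,"spin":0},{"tx":-0.25,"ty":3.49,"tz":-1.94,"spin":0}]' 0 25; python3 st.py
python3 -m jog '[{"tx":0,"ty":0.6,"tz":-0.2,"spin":0},{"tx":0,"ty":1.19,"tz":-0.39,"spin":0},{"tx":0,"ty":1.8,"tz":-0.54,"spin":0},{"tx":0,"ty":2.41,"tz":-0.67,"spin":0},{"tx":0,"ty":3.03,"tz":-0.79,"spin":0},{"tx":0,"ty":3.64,"tz":-0.89,"spin":0},{"tx":0,"ty":4.27,"tz":-0.95,"spin":0},{"tx":0,"ty":4.89,"tz":-1,"spin":0},{"tx":0,"ty":5.1,"tz":-1,"spin":0},{"tx":0,"ty":5.1,"tz":-1,"spin":0}]'; python3 st.py
```

```text
time_s: 17.75
tool_pos: [0.4778, 0.298, 0.2527]
ee_rot: [-3.102, -0.461, -0.005]
wrist_force: [0.1, 1.2, -0.8]
finger_gap: 0.0143
t 17.75 tcp [0.4778 0.298  0.2527] yaw 16.91 zax [ 0.002  0.006 -1.   ] gap 0.0143 F [ 0.1  1.2 -0.8] M [0.56 0.06 0.01]
time_s: 18.75
tool_pos: [0.4931, 0.2482, 0.2626]
ee_rot: [-3.103, -0.459, -0.005]
wrist_force: [-0.7, -0.3, 0.3]
finger_gap: 0.0001
t 18.75 tcp [0.4931 0.2482 0.2626] yaw 16.84 zax [ 0.003  0.005 -1.   ] gap 0.0001 F [-0.7 -0.3  0.3] M [-0.04 -0.   -0.  ]
```

```bash
cat > tri.py <<'E'
from h import *
import sys
o=[]
for n in("wrist","scene","top"):
  c=camera_model(n);im=grab_frame(n)[:,:,::-1];u=proj([[.48,.275,.21]],c)[0].astype(int)
  w,h=(130,260) if n=="wrist" else (65,130)
  x=int(np.clip(u[0]-w//2,0,560-w));y=int(np.clip(u[1]-h//2,0,420-h))
  print(n,x,y,266/w)
  o.append(cv2.resize(im[y:y+h,x:x+w],(266,532),interpolation=cv2.INTER_CUBIC))
cv2.imwrite(sys.argv[1],np.hstack(o))
E
python3 tri.py pics/w8.png
```

```text
wrist 209 52 2.046153846153846
scene 349 11 4.092307692307692
top 106 215 4.092307692307692
```

View pics/w8.png

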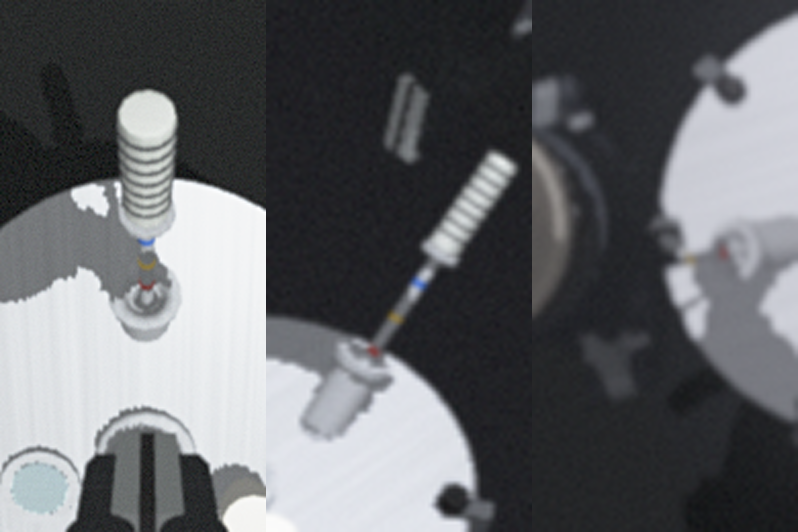

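Run:
```python
from h import *
W=camera_model("wrist");S=camera_model("scene");s=read_state();t=np.array(s["tool_pos"]);M=R.from_rotvec(s["ee_rot"]).as_matrix()
r=least_squares(lambda q:np.r_[proj(t+M@q,W)[0]-[280.8,262],proj(t+M@q,S)[0]-[381.5,48.6]],[0,0,-.03]);print(r.x.round(4),r.fun.round(1))
# upper ends of strips: scene (407,75),(423,90)
u=np.array([(415-266)/4.092+349,82/4.092+11])
r=least_squares(lambda q:np.r_[proj(t+M@[0,q[0],q[1]],S)[0]-u],[0,-.06]);print(r.x.round(4),r.fun.round(1))
# rod pose: triangulate handle top, flange, with wrist/scene panels
C=np.array([.4902,.2565,.168]);l=np.array([np.cos(np.radians(107)),np.sin(np.radians(107)),0]);x=np.array([l[1],-l[0],0])
for n,w,q in(("top",(147,115),(503,162)),("flange",(146,222),(440,252)),("ring",(147,287),(374,351)),("lip",(147,298),(363,358))):
  uw=np.array(w)/2.046+[209,52];us=(np.array(q)-[266,0])/4.092+[349,11]
  r=least_squares(lambda p:np.r_[proj(p,W)[0]-uw,proj(p,S)[0]-us],C);d=r.x-C
  print(n,(d@l).round(4),(d@x).round(4),d[2].round(4),r.fun.round(1))
```

```text
[-0.0007 -0.0043 -0.0277] [-0.7  0.4  2.6  1.4]
[ 0.0077 -0.0739] [-0. -0.]
top 0.0726 0.0002 0.085 [ 0.2 -0.1 -0.7 -0.2]
flange 0.0389 0.0001 0.0478 [ 0.4 -0.2 -1.2 -0.5]
ring 0.0054 0.0007 0.0007 [ 0.4 -0.2 -1.  -0.4]
lip -0.0001 0.0006 -0.0018 [ 0.2 -0.1 -0.4 -0.2]
```

```bash
python3 st.py .4734 .3115 .1845 17
```

```text
t 18.90 tcp [0.4926 0.2493 0.2625] yaw 16.93 zax [ 0.002  0.006 -1.   ] gap -0.0005 F [-0.3  0.9 -0.8] M [-0.04 -0.04 -0.04]
shift cm [-0.06 -6.47  7.83] spin -0.06925542413316066
```

```bash
python3 -m jog '[{"tx":0,"ty":-2,"tz":0,"spin":0},{"tx":0,"ty":-5,"tz":0,"spin":0},{"tx":-0.06,"ty":-6.47,"tz":0,"spin":0},{"tx":-0.06,"ty":-6.47,"tz":0,"spin":0},{"tx":-0.06,"ty":-6.47,"tz":0,"spin":0},{"tx":-0.06,"ty":-6.47,"tz":2,"spin":0},{"tx":-0.06,"ty":-6.47,"tz":4,"spin":0},{"tx":-0.06,"ty":-6.47,"tz":5.5,"spin":0},{"tx":-0.06,"ty":-6.47,"tz":7,"spin":0},{"tx":-0.06,"ty":-6.47,"tz":7.8,"spin":0},{"tx":-0.06,"ty":-6.47,"tz":7.8,"spin":0},{"tx":-0.06,"ty":-6.47,"tz":7.8,"spin":0}]' 8.5 40;python3 st.py
python3 -m jog '[{"tx":0,"ty":0,"tz":0,"spin":0},{"tx":0,"ty":0,"tz":0,"spin":0},{"tx":0,"ty":0,"tz":0,"spin":0},{"tx":0,"ty":0,"tz":0,"spin":0},{"tx":0,"ty":0,"tz":0,"spin":0},{"tx":0,"ty":0,"tz":0,"spin":0},{"tx":0,"ty":0,"tz":0,"spin":0},{"tx":0,"ty":0,"tz":0,"spin":0},{"tx":0,"ty":0,"tz":0,"spin":0}]' 0 40;python3 st.py
```

```text
time_s: 20.1
tool_pos: [0.4741, 0.3109, 0.1854]
ee_rot: [-3.102, -0.46, -0.006]
wrist_force: [-0.1, -0.6, 0.1]
finger_gap: 0.0851
t 20.10 tcp [0.4741 0.3109 0.1854] yaw 16.87 zax [ 0.003  0.006 -1.   ] gap 0.0851 F [-0.1 -0.6  0.1] M [-0.06  0.03 -0.03]
time_s: 21.0
tool_pos: [0.474, 0.3111, 0.1854]
ee_rot: [-3.102, -0.46, -0.006]
wrist_force: [0.2, 0.6, 0.9]
finger_gap: 0.015
t 21.00 tcp [0.474  0.3111 0.1854] yaw 16.88 zax [ 0.003  0.006 -1.   ] gap 0.0150 F [0.2 0.6 0.9] M [0.01 0.07 0.02]
```

```bash
python3 -m jog '[{"tx":0,"ty":-0.2,"tz":-0.35,"spin":0},{"tx":0,"ty":-0.5,"tz":-0.87,"spin":0},{"tx":0,"ty":-0.8,"tz":-1.39,"spin":0},{"tx":0,"ty":-1.1,"tz":-1.9,"spin":0},{"tx":0,"ty":-1.4,"tz":-2.42,"spin":0},{"tx":0,"ty":-1.7,"tz":-2.94,"spin":0},{"tx":0,"ty":-2,"tz":-3.46,"spin":0},{"tx":0,"ty":-2.2,"tz":-3.81,"spin":0},{"tx":0,"ty":-2.2,"tz":-3.81,"spin":0},{"tx":0,"ty":-2.2,"tz":-3.81,"spin":0}]';python3 hold.py 2; python3 st.py .4902 .2565 .1 17
python3 -m jog '[{"tx":0,"ty":0.6,"tz":-0.45,"spin":0},{"tx":0,"ty":1.23,"tz":-0.84,"spin":0},{"tx":0,"ty":1.8,"tz":-1.15,"spin":0},{"tx":0,"ty":2.34,"tz":-1.44,"spin":0}]' 0 30; python3 st.py
```

```text
time_s: 22.0
tool_pos: [0.4675, 0.3318, 0.2236]
ee_rot: [-3.102, -0.46, -0.006]
wrist_force: [0.6, -0.8, -0.4]
finger_gap: 0.0147
t 22.10 tcp [0.4674 0.3317 0.2234] yaw 16.86 zax [ 0.003  0.006 -1.   ] gap 0.0149 F [ 0.1  0.6 -0.8] M [ 0.05  0.06 -0.05]
shift cm [-0.05  7.91 12.3 ] spin -0.14257596035560027
time_s: 22.5
tool_pos: [0.4741, 0.3088, 0.238]
ee_rot: [-3.102, -0.459, -0.005]
wrist_force: [-2.5, 1.8, -1.1]
finger_gap: 0.0148
t 22.50 tcp [0.4741 0.3088 0.238 ] yaw 16.83 zax [ 0.002  0.006 -1.   ] gap 0.0148 F [-2.5  1.8 -1.1] M [0.58 0.33 0.  ]
```

```bash
python3 -m jog '[{"tx":0,"ty":0.6,"tz":-0.25,"spin":0},{"tx":0,"ty":1.15,"tz":-0.5,"spin":0},{"tx":0,"ty":1.75,"tz":-0.7,"spin":0},{"tx":0,"ty":2.34,"tz":-0.89,"spin":0}]'; python3 hold.py 1;python3 st.py .4902 .2565 .1 17
```

```text
time_s: 22.9
tool_pos: [0.481, 0.2859, 0.247]
ee_rot: [-3.102, -0.459, -0.005]
wrist_force: [0.4, 2.9, -3.1]
finger_gap: 0.0151
t 22.95 tcp [0.4817 0.2846 0.2473] yaw 16.74 zax [ 0.003  0.006 -1.   ] gap 0.0148 F [-0.1  1.6 -1. ] M [0.58 0.28 0.01]
shift cm [-0.06  3.   14.72] spin -0.264238098000277
```

```bash
python3 -m jog '[{"tx":0,"ty":0.6,"tz":-0.2,"spin":0},{"tx":0,"ty":1.2,"tz":-0.35,"spin":0},{"tx":0,"ty":1.8,"tz":-0.5,"spin":0},{"tx":0,"ty":2.4,"tz":-0.6,"spin":0},{"tx":0,"ty":3,"tz":-0.65,"spin":0},{"tx":0,"ty":3.5,"tz":-0.65,"spin":0},{"tx":0,"ty":3.7,"tz":-0.65,"spin":0},{"tx":0,"ty":3.7,"tz":-0.65,"spin":0}]'; python3 hold.py 2;python3 st.py .4902 .2565 .1 17
```

```text
time_s: 23.75
tool_pos: [0.4925, 0.249, 0.2539]
ee_rot: [-3.102, -0.456, -0.006]
wrist_force: [-0.5, 1.8, 1.2]
finger_gap: 0.0146
t 23.85 tcp [0.4924 0.2493 0.2539] yaw 16.75 zax [ 0.003  0.006 -1.   ] gap 0.0150 F [-0.5  2.7  1.3] M [ 0.79  0.34 -0.  ]
shift cm [-0.08 -0.68 15.39] spin -0.24536723975114683
```

```bash
python3 -m jog '[{"tx":0,"ty":0,"tz":-0.5,"spin":0},{"tx":0,"ty":0,"tz":-1.5,"spin":0},{"tx":0,"ty":0,"tz":-3,"spin":0},{"tx":0,"ty":0,"tz":-4.5,"spin":0},{"tx":0,"ty":0,"tz":-5.5,"spin":0},{"tx":0,"ty":0,"tz":-6,"spin":0},{"tx":0,"ty":0,"tz":-6,"spin":0}]'; python3 hold.py 3
cat > rings.py <<'E'
from h import *
from scipy.spatial.transform import Rotation as R
def rings():
    Wm=camera_model("wrist");w=grab_frame("wrist");Sm=camera_model("scene");s=grab_frame("scene")
    st=read_state();t=np.array(st["tool_pos"]);out={}
    M=R.from_rotvec(st["ee_rot"]).as_matrix()
    for nm,h in(("red",.055),("blue",.015)):
        P=t+[0,0,.036+.019-.033-h]; uv=[]
        for c,im in((Wm,w),(Sm,s)):
            u=proj(P,c)[0]; hsv=cv2.cvtColor(im,cv2.COLOR_RGB2HSV).astype(int)
            H,Sa,V=hsv[...,0],hsv[...,1],hsv[...,2]
            m=((H<8)|(H>170)) if nm=="red" else (abs(H-112)<12)
            m=m&(Sa>90)&(V>50)
            yy,xx=np.nonzero(m); k=np.hypot(xx-u[0],yy-u[1])<22
            uv.append((xx[k].mean(),yy[k].mean()) if k.any() else u*np.nan); print(nm,k.sum(),u.round(1),np.round(uv[-1],1))
        if np.isfinite(uv).all():
            r=least_squares(lambda p:np.r_[proj(p,Wm)[0]-uv[0],proj(p,Sm)[0]-uv[1]],P); out[nm]=M.T@(r.x-t); print(nm,"tool frame mm",(out[nm]*1e3).round(1),r.fun.round(1))
    if len(out)==2:
        d=out["red"]-out["blue"];print("len",np.linalg.norm(d)*1e3,"tilt deg x,y",np.degrees(d[:2]/np.linalg.norm(d)).round(1),"tip tool mm",((out["red"]+d/np.linalg.norm(d)*.06)*1e3).round(1))
rings()
E
python3 rings.py; python3 st.py
```

```text
time_s: 24.55
tool_pos: [0.4927, 0.2486, 0.3146]
ee_rot: [-3.103, -0.456, -0.008]
wrist_force: [0.3, -0.1, -1.0]
finger_gap: 0.0146
red 8 [281.  229.8] [280.5 220.5]
red 7 [381.1  55.4] [382.9  54.6]
red tool frame mm [-0.5 -6.1 34.7] [-0.1  0.   0.2  0.1]
blue 0 [281.4 253.2] [nan nan]
blue 9 [386.   37.1] [389.2  35.4]
t 24.80 tcp [0.4919 0.2487 0.3131] yaw 16.76 zax [ 0.002  0.005 -1.   ] gap 0.0143 F [-0.2 -0.5 -1.3] M [-0.    0.   -0.01]
```

```bash
cat > rings2.py <<'E'
from h import *
# scene camera only: rings constrained to the jaw mid-plane (tool x=x0); averaged over frames
import sys
x0=-.0005
def run():
    Sm=camera_model("scene");st=read_state();t=np.array(st["tool_pos"]);M=R.from_rotvec(st["ee_rot"]).as_matrix()
    acc={}
    for i in range(3):
        s=grab_frame("scene");hsv=cv2.cvtColor(cv2.resize(s,None,fx=4,fy=4,interpolation=cv2.INTER_CUBIC),cv2.COLOR_RGB2HSV).astype(int)
        H,S,V=hsv[...,0],hsv[...,1],hsv[...,2]
        for nm,h0,h in(("red",0,.055),("yellow",24,.035),("blue",112,.015)):
            u=proj(t+M@[0,-.006,-(.022-h)],Sm)[0]
            m=(np.minimum(abs(H-h0),180-abs(H-h0))<13)&(S>80)&(V>40)
            yy,xx=np.nonzero(m);xx=(xx+.5)/4-.5;yy=(yy+.5)/4-.5;k=np.hypot(xx-u[0],yy-u[1])<7
            if k.any():acc.setdefault(nm,[]).append((xx[k].mean(),yy[k].mean(),k.sum()))
    pts={}
    for nm,v in acc.items():
        uv=np.mean(v,0);q=least_squares(lambda q:proj(t+M@[x0,*q],Sm)[0]-uv[:2],[0,.03]).x;pts[nm]=q*1e3
        print(nm,uv.round(1),"tool y,z mm",(q*1e3).round(1))
    if "red" in pts and "blue" in pts:
        d=pts["red"]-pts["blue"];print("in-plane tilt deg (tip toward +tool y)",np.degrees(np.arctan2(d[0],d[1])).round(1),"len",np.hypot(*d).round(1),"tip",(pts["red"]+d/np.hypot(*d)*60).round(1))
run()
E
python3 rings2.py
```

```text
red [383.4  54.5 110.7] tool y,z mm [-6.9 34.7]
yellow [386.1  45.2 123.3] tool y,z mm [-7.7 14.3]
blue [388.9  35.4 167.3] tool y,z mm [-8.4 -6.3]
in-plane tilt deg (tip toward +tool y) 2.0 len 41.1 tip [-4.8 94.7]
```

```bash
python3 st.py .4883 -.3420 .313 -15.8
```

```text
t 24.95 tcp [0.492  0.2488 0.3134] yaw 16.76 zax [ 0.003  0.005 -1.   ] gap 0.0149 F [ 0.9  0.5 -1. ] M [-0.01 -0.03 -0.  ]
shift cm [-17.39  56.46  -0.28] spin 32.55799330159863
```

```bash
python3 -m jog '[{"tx":-0.6,"ty":2,"tz":0,"spin":1},{"tx":-1.7,"ty":5.5,"tz":0,"spin":3},{"tx":-2.9,"ty":9.5,"tz":0,"spin":5},{"tx":-4.2,"ty":13.5,"tz":0,"spin":8},{"tx":-5.4,"ty":17.5,"tz":-0.1,"spin":11},{"tx":-6.7,"ty":21.5,"tz":-0.1,"spin":14},{"tx":-7.9,"ty":25.5,"tz":-0.1,"spin":17},{"tx":-9.1,"ty":29.5,"tz":-0.1,"spin":20},{"tx":-10.4,"ty":33.5,"tz":-0.2,"spin":22},{"tx":-11.6,"ty":37.5,"tz":-0.2,"spin":24},{"tx":-12.8,"ty":41.5,"tz":-0.2,"spin":26},{"tx":-14.1,"ty":45.5,"tz":-0.2,"spin":28},{"tx":-15.3,"ty":49.5,"tz":-0.3,"spin":30},{"tx":-16.3,"ty":53,"tz":-0.3,"spin":31.5},{"tx":-17,"ty":55.3,"tz":-0.3,"spin":32.5},{"tx":-17.4,"ty":56.4,"tz":-0.3,"spin":32.5},{"tx":-17.4,"ty":56.4,"tz":-0.3,"spin":32.5},{"tx":-17.4,"ty":56.4,"tz":-0.3,"spin":32.5}]'; python3 hold.py 2; python3 rings2.py; python3 st.py .4883 -.3420 .2325 -15.8
```

```text
time_s: 26.75
tool_pos: [0.4881, -0.3403, 0.3131]
ee_rot: [-3.105, 0.428, -0.003]
wrist_force: [0.5, 0.4, -0.4]
finger_gap: 0.0146
red [ 65.4 141.9 158.3] tool y,z mm [-3.4 35.5]
yellow [ 60.6 133.5 148.7] tool y,z mm [-5.1 15.1]
blue [ 55.4 124.8 203.7] tool y,z mm [-6.2 -4.8]
in-plane tilt deg (tip toward +tool y) 4.0 len 40.4 tip [ 0.7 95.3]
t 27.00 tcp [ 0.4886 -0.3401  0.3133] yaw -15.61 zax [ 0.003  0.006 -1.   ] gap 0.0145 F [-0.2 -0.5 -0. ] M [0.01 0.01 0.05]
shift cm [0.01 0.25 8.08] spin 0.18811262469029089
```

```bash
python3 -m jog '[{"tx":0,"ty":0.1,"tz":1.5,"spin":0},{"tx":0,"ty":0.1,"tz":3.5,"spin":0},{"tx":0,"ty":0.1,"tz":5,"spin":0},{"tx":0,"ty":0.1,"tz":6,"spin":0},{"tx":0,"ty":0.1,"tz":6,"spin":0}]'; python3 hold.py 3
cat > wr.py <<'E'
from h import *
W=camera_model("wrist");st=read_state();t=np.array(st["tool_pos"]);M=R.from_rotvec(st["ee_rot"]).as_matrix()
im=np.mean([grab_frame("wrist") for i in range(2)],0).astype(np.uint8)
b=cv2.resize(im,None,fx=4,fy=4,interpolation=cv2.INTER_CUBIC);hsv=cv2.cvtColor(b,cv2.COLOR_RGB2HSV).astype(int)
H,S,V=hsv[...,0],hsv[...,1],hsv[...,2]
for nm,h0,z in(("red",0,.035),("yellow",24,.015),("blue",112,-.005)):
    m=(np.minimum(abs(H-h0),180-abs(H-h0))<13)&(S>90)&(V>35)
    m[:, :270*4]=0;m[:,292*4:]=0;m[:190*4]=0;m[262*4:]=0
    yy,xx=np.nonzero(m)
    if len(yy)<10: print(nm,"none");continue
    uv=np.array([xx.mean(),yy.mean()]);uv=(uv+.5)/4-.5
    q=least_squares(lambda q:proj(t+M@[q[0],q[1],z],W)[0]-uv,[0,0]).x
    print(nm,len(yy),uv.round(1),"tool x,y mm",(q*1e3).round(1))
hole=np.array([.4891,-.3373,.126]);print("hole px",proj(hole,W)[0].round(1),"hole tool mm",(M.T@(hole-t)*1e3).round(1))
cv2.imwrite("pics/wr.png",cv2.resize(im[170:290,230:330,::-1],(500,600),interpolation=cv2.INTER_CUBIC))
# row profile along the rod's column
g=cv2.cvtColor(im,cv2.COLOR_RGB2GRAY)
print([(r,int(g[r,279:284].mean()),int(g[r,270:274].mean())) for r in range(190,240,2)])
E
python3 wr.py; python3 rings2.py
```

```text
time_s: 27.5
tool_pos: [0.4877, -0.3397, 0.2514]
ee_rot: [-3.105, 0.425, 0.001]
wrist_force: [-0.5, -0.4, -0.4]
finger_gap: 0.0149
red 128 [280.8 220.5] tool x,y mm [-0.1 -6. ]
yellow 410 [280.4 229.6] tool x,y mm [-0.4 -6.5]
blue none
hole px [279.7 193.4] hole tool mm [ -1.1  -2.9 128. ]
[(190, 125, 219), (192, 124, 136), (194, 123, 121), (196, 111, 121), (198, 120, 123), (200, 169, 124), (202, 230, 123), (204, 190, 124), (206, 94, 126), (208, 89, 124), (210, 90, 124), (212, 87, 125), (214, 88, 122), (216, 88, 136), (218, 88, 207), (220, 70, 230), (222, 83, 231), (224, 90, 231), (226, 90, 232), (228, 109, 209), (230, 106, 59), (232, 91, 33), (234, 89, 32), (236, 121, 51), (238, 203, 92)]
red [ 79.8 164.2 108. ] tool y,z mm [-4.  35.9]
yellow [ 75.7 156.9 140. ] tool y,z mm [-5.5 15.5]
blue [ 71.3 149.5 155.7] tool y,z mm [-6.6 -4.5]
in-plane tilt deg (tip toward +tool y) 3.8 len 40.5 tip [ 0.  95.8]
```

```bash
python3 - <<'E'
from h import *
W=camera_model("wrist");st=read_state();t=np.array(st["tool_pos"]);M=R.from_rotvec(st["ee_rot"]).as_matrix()
for z in(.094,.0955,.097):
  print(z,[(y,proj(t+M@[-.0005,y/1e3,z],W)[0,1].round(1)) for y in(-10,-8,-6,-4,-2,0)])
for e in(-6,0,6): print(proj(np.array([.4891,-.3373,.126])+M@[0,e/1e3,0],W)[0].round(1))
E
python3 st.py
```

```text
0.094 [(-10, np.float64(194.7)), (-8, np.float64(197.0)), (-6, np.float64(199.2)), (-4, np.float64(201.4)), (-2, np.float64(203.7)), (0, np.float64(205.9))]
0.0955 [(-10, np.float64(194.3)), (-8, np.float64(196.5)), (-6, np.float64(198.8)), (-4, np.float64(201.0)), (-2, np.float64(203.2)), (0, np.float64(205.4))]
0.097 [(-10, np.float64(193.9)), (-8, np.float64(196.1)), (-6, np.float64(198.3)), (-4, np.float64(200.6)), (-2, np.float64(202.7)), (0, np.float64(204.9))]
[279.8 187.6]
[279.8 193.6]
[279.8 199.6]
t 27.90 tcp [ 0.4888 -0.341   0.2539] yaw -15.62 zax [ 0.004  0.006 -1.   ] gap 0.0148 F [-0.2 -0.8 -1. ] M [ 0.04  0.05 -0.03]
```

View pics/wr.png

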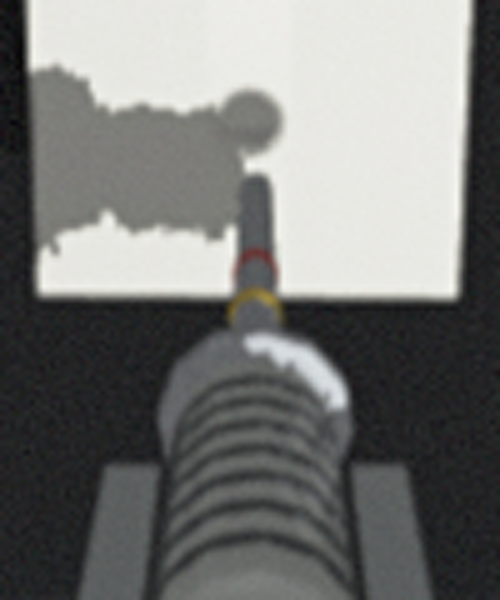

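```bash
python3 - <<'E'
from h import *
st=read_state();t=np.array(st["tool_pos"]);M=R.from_rotvec(st["ee_rot"]).as_matrix()
print(st["time_s"],t,(M.T@(np.array([.4891,-.3373,.126])-t)*1e3).round(1))
E
python3 -m jog '[{"tx":0,"ty":-0.3,"tz":0,"spin":0},{"tx":0,"ty":-0.5,"tz":0,"spin":0},{"tx":0,"ty":-0.5,"tz":0.2,"spin":0},{"tx":0,"ty":-0.5,"tz":0.6,"spin":0},{"tx":0,"ty":-0.47,"tz":1.2,"spin":0},{"tx":0,"ty":-0.45,"tz":1.8,"spin":0},{"tx":0,"ty":-0.4,"tz":2.4,"spin":0},{"tx":0,"ty":-0.35,"tz":3,"spin":0},{"tx":0,"ty":-0.3,"tz":3.5,"spin":0},{"tx":0,"ty":-0.25,"tz":4,"spin":0},{"tx":0,"ty":-0.25,"tz":4,"spin":0}]'; python3 hold.py 2;python3 st.py
```

```text
27.9 [ 0.48875473 -0.3409639   0.25391605] [ -1.   -2.8 127.9]
time_s: 29.0
tool_pos: [0.4891, -0.3381, 0.2131]
ee_rot: [-3.106, 0.426, -0.003]
wrist_force: [-1.1, 0.3, -0.6]
finger_gap: 0.0147
t 29.10 tcp [ 0.4896 -0.3384  0.2139] yaw -15.62 zax [ 0.004  0.006 -1.   ] gap 0.0148 F [0.3 0.1 0.2] M [ 0.01  0.03 -0.02]
```

```bash
python3 -m jog '[{"tx":0,"ty":0,"tz":0.5,"spin":0},{"tx":0,"ty":0.1,"tz":1.2,"spin":0},{"tx":0,"ty":0.15,"tz":2,"spin":0},{"tx":0,"ty":0.2,"tz":2.8,"spin":0},{"tx":0,"ty":0.27,"tz":3.6,"spin":0},{"tx":0,"ty":0.34,"tz":4.4,"spin":0},{"tx":0,"ty":0.4,"tz":5,"spin":0},{"tx":0,"ty":0.4,"tz":5,"spin":0}]'; python3 st.py
python3 -m jog '[{"tx":0,"ty":0.05,"tz":0.6,"spin":0},{"tx":0,"ty":0.1,"tz":1.4,"spin":0},{"tx":0,"ty":0.17,"tz":2.2,"spin":0},{"tx":0,"ty":0.25,"tz":3,"spin":0},{"tx":0,"ty":0.32,"tz":3.8,"spin":0},{"tx":0,"ty":0.4,"tz":4.5,"spin":0},{"tx":0,"ty":0.4,"tz":4.9,"spin":0},{"tx":0,"ty":0.4,"tz":5,"spin":0},{"tx":0,"ty":0.4,"tz":5,"spin":0}]'; python3 hold.py 1;python3 st.py
```

```text
time_s: 29.9
tool_pos: [0.4881, -0.3416, 0.1628]
ee_rot: [-3.106, 0.426, -0.002]
wrist_force: [0.1, 0.7, -0.6]
finger_gap: 0.0147
t 29.90 tcp [ 0.4881 -0.3416  0.1628] yaw -15.63 zax [ 0.002  0.007 -1.   ] gap 0.0147 F [ 0.1  0.7 -0.6] M [-0.    0.05 -0.  ]
time_s: 30.8
tool_pos: [0.4872, -0.3452, 0.1127]
ee_rot: [-3.106, 0.426, -0.002]
wrist_force: [0.4, 0.0, 0.2]
finger_gap: 0.0146
t 30.85 tcp [ 0.4873 -0.3453  0.113 ] yaw -15.63 zax [ 0.003  0.006 -1.   ] gap 0.0149 F [-0.3  0.5  0.3] M [-0.01 -0.03  0.03]
```

```bash
python3 -m jog '[{"tx":0,"ty":0.05,"tz":0.3,"spin":0},{"tx":0,"ty":0.1,"tz":0.6,"spin":0},{"tx":0,"ty":0.1,"tz":0.6,"spin":0}]'; python3 st.py; python3 -m jog '[{"tx":0,"ty":0,"tz":0,"spin":0},{"tx":0,"ty":0,"tz":0,"spin":0},{"tx":0,"ty":0,"tz":0,"spin":0},{"tx":0,"ty":0,"tz":0,"spin":0},{"tx":0,"ty":0,"tz":-1,"spin":0},{"tx":0,"ty":0,"tz":-4,"spin":0},{"tx":0,"ty":0,"tz":-8,"spin":0},{"tx":0,"ty":0,"tz":-12,"spin":0},{"tx":0,"ty":0,"tz":-15,"spin":0},{"tx":0,"ty":0,"tz":-17,"spin":0},{"tx":0,"ty":0,"tz":-17,"spin":0}]' 8.5 25; python3 st.py .5191 -.2315 .11 -15.8
python3 - <<'E'
from h import *
W=camera_model("wrist");im=grab_frame("wrist");P=np.array([[.4891,-.3373,.18],[.4891,-.3373,.13]])
q=proj(P,W);print(q.round(1))
cv2.imwrite("pics/chk.png",im[:,:,::-1])
u=q[0].round().astype(int);g=cv2.cvtColor(im,cv2.COLOR_RGB2GRAY);print(g[u[1]-16:u[1]+40:3,u[0]-18:u[0]+19:3])
hsv=cv2.cvtColor(im,cv2.COLOR_RGB2HSV).astype(int)
m=((hsv[...,0]<8)|(hsv[...,0]>172))&(hsv[...,1]>120)&(hsv[...,2]>80);n,L,s,c=cv2.connectedComponentsWithStats(m.astype(np.uint8))
print([(s[i].tolist(),c[i].round(1).tolist()) for i in range(1,n) if s[i,4]>60],proj([[.5191,-.2315,.179]],W).round(1))
E
```

```text
time_s: 31.15
tool_pos: [0.4868, -0.346, 0.1066]
ee_rot: [-3.106, 0.426, -0.002]
wrist_force: [-0.1, 0.6, -0.7]
finger_gap: 0.0147
t 31.15 tcp [ 0.4868 -0.346   0.1066] yaw -15.63 zax [ 0.002  0.007 -1.   ] gap 0.0147 F [-0.1  0.6 -0.7] M [-0.02  0.04 -0.01]
time_s: 32.25
tool_pos: [0.4877, -0.349, 0.2806]
ee_rot: [-3.108, 0.427, -0.012]
wrist_force: [0.3, -0.8, -0.4]
finger_gap: 0.0851
t 32.25 tcp [ 0.4877 -0.349   0.2806] yaw -15.65 zax [ 0.008  0.003 -1.   ] gap 0.0851 F [ 0.3 -0.8 -0.4] M [-0.08 -0.04  0.03]
shift cm [ -0.27 -12.07  17.13] spin 0.1453076212763449
[[277.9 191.7]
 [277.9 180.7]]
[[234 152 134 120 134 110  72 121 211 230 232 233 232]
 [205 122 126 112  76  77  83  79 104 223 233 233 233]
 [121 122 127 109  71  73  77  93  84 199 233 233 234]
 [163 128 127 110  61  90 121 126  93 190 232 234 233]
 [124 127 124 121 104 224 237 241 232 142 234 232 232]
 [125 126 126 120 203 231 236 238 240 191 234 233 234]
 [120 121 126 116 222 227 234 232 235 222 233 232 233]
 [123 128 127 123 164 143 129 132 153 215 232 232 234]
 [124 128 123 127 122 114 118 114 116 229 232 234 234]
 [124 125 125 124 123 125 125 123 123 219 230 232 232]
 [126 124 130 123 125 124 121 125 124 231 234 233 233]
 [134 118 135 157 211 138 209 138 211 230 233 232 232]
 [236 232 236 235 235 237 236 234 235 236 234 234 236]
 [ 34  33  42  36  28  38  39  38  53  50  53  53  54]
 [ 36  35  30  35  41  33  31  28  29  32  35  38  36]
 [ 45  38  38  28  35  41  37  37  29  40  43  38  38]
 [ 37  34  33  38  34  36  38  35  35  33  33  37  35]
 [ 42  35  40  41  35  29  34  29  36  16  31  40  32]
 [ 37  27  30  29  27  33  37  35  30  35  36  29  31]]
[([261, 38, 34, 41, 946], [277.8, 57.7])] [[278.   54.5]]
```

```bash
python3 -m jog '[{"tx":-0.1,"ty":-3,"tz":0,"spin":0},{"tx":-0.2,"ty":-6.5,"tz":0,"spin":0},{"tx":-0.27,"ty":-10,"tz":0,"spin":0},{"tx":-0.27,"ty":-11.8,"tz":1,"spin":0},{"tx":-0.27,"ty":-11.9,"tz":3,"spin":0},{"tx":-0.27,"ty":-11.9,"tz":6,"spin":0},{"tx":-0.27,"ty":-11.9,"tz":9,"spin":0},{"tx":-0.27,"ty":-11.9,"tz":12,"spin":0},{"tx":-0.27,"ty":-11.9,"tz":14,"spin":0},{"tx":-0.27,"ty":-11.9,"tz":16,"spin":0},{"tx":-0.27,"ty":-11.9,"tz":17.2,"spin":0},{"tx":-0.27,"ty":-11.9,"tz":17.6,"spin":0},{"tx":-0.27,"ty":-11.9,"tz":17.6,"spin":0}]' 8.5 40; python3 hold.py 2; python3 st.py .5191 -.2315 .103 -15.8
```

```text
time_s: 33.6
tool_pos: [0.5169, -0.2317, 0.1027]
ee_rot: [-3.107, 0.427, -0.005]
wrist_force: [-0.6, 1.0, 0.5]
finger_gap: 0.0851
t 33.70 tcp [ 0.5179 -0.2322  0.1039] yaw -15.65 zax [ 0.007  0.005 -1.   ] gap 0.0852 F [-0.7  1.   0. ] M [-0.01 -0.01 -0.  ]
shift cm [ 0.1  -0.1   0.09] spin 0.1464762811400533
```

```bash
python3 -m jog '[{"tx":0.1,"ty":0,"tz":0.05,"spin":0},{"tx":0.1,"ty":0,"tz":0.05,"spin":0},{"tx":0.1,"ty":0,"tz":0.05,"spin":0},{"tx":0.1,"ty":0,"tz":0.05,"spin":0},{"tx":0.1,"ty":0,"tz":0.05,"spin":0},{"tx":0.1,"ty":0,"tz":0.05,"spin":0},{"tx":0.1,"ty":0,"tz":0.05,"spin":0}]' 0 40; python3 st.py .5191 -.2315 .103 -15.8; python3 -m jog '[{"tx":0,"ty":0,"tz":-1,"spin":0},{"tx":0,"ty":0,"tz":-3,"spin":0},{"tx":0,"ty":0,"tz":-6,"spin":0},{"tx":0,"ty":0,"tz":-9,"spin":0},{"tx":0,"ty":0,"tz":-12,"spin":0},{"tx":0,"ty":0,"tz":-15,"spin":0},{"tx":0,"ty":0,"tz":-17.5,"spin":0},{"tx":0,"ty":0,"tz":-19,"spin":0},{"tx":0,"ty":0,"tz":-19,"spin":0},{"tx":0,"ty":0,"tz":-19,"spin":0}]'; python3 hold.py 2
cat > head.py <<'E'
from h import *
# red head blob / stem in wrist and scene
W=camera_model("wrist");st=read_state();t=np.array(st["tool_pos"]);M=R.from_rotvec(st["ee_rot"]).as_matrix()
def blob(im):
    hsv=cv2.cvtColor(im,cv2.COLOR_RGB2HSV).astype(int);m=((hsv[...,0]<8)|(hsv[...,0]>172))&(hsv[...,1]>120)&(hsv[...,2]>60)
    n,L,s,c=cv2.connectedComponentsWithStats(m.astype(np.uint8));i=1+np.argmax(s[1:,4]);return s[i],c[i].round(1)
print("wrist",blob(grab_frame("wrist")));print("scene",blob(grab_frame("scene")))
E
python3 head.py; python3 st.py .4902 .2565 .23 17
```

```text
time_s: 34.4
tool_pos: [0.5191, -0.2325, 0.1037]
ee_rot: [-3.107, 0.427, -0.01]
wrist_force: [-0.0, 0.7, 2.7]
finger_gap: 0.027
t 34.40 tcp [ 0.5191 -0.2325  0.1037] yaw -15.65 zax [ 0.007  0.005 -1.   ] gap 0.0270 F [-0.   0.7  2.7] M [0.04 0.08 0.03]
shift cm [-0.03 -0.09  0.07] spin 0.14639087337215528
time_s: 35.4
tool_pos: [0.5173, -0.233, 0.2928]
ee_rot: [-3.107, 0.427, -0.008]
wrist_force: [-0.1, 0.3, -0.8]
finger_gap: 0.0269
wrist (array([ 245,  284,   72,   69, 3594], dtype=int32), array([280.5, 317.7]))
scene (array([116,  91,  17,  31, 198], dtype=int32), array([124.1, 105.2]))
t 35.60 tcp [ 0.5171 -0.2329  0.2923] yaw -15.65 zax [ 0.004  0.005 -1.   ] gap 0.0270 F [-0.2  0.1 -0.9] M [-0.    0.03  0.03]
shift cm [-15.81 -46.36   6.46] spin -32.65470916669423
```

```bash
python3 -m jog '[{"tx":-0.5,"ty":-1.5,"tz":0,"spin":-1},{"tx":-1.6,"ty":-4.7,"tz":0,"spin":-3},{"tx":-2.8,"ty":-8.2,"tz":0,"spin":-6},{"tx":-4,"ty":-11.7,"tz":0,"spin":-9},{"tx":-5.2,"ty":-15.2,"tz":0,"spin":-12},{"tx":-6.4,"ty":-18.7,"tz":0.3,"spin":-15},{"tx":-7.6,"ty":-22.2,"tz":0.6,"spin":-18},{"tx":-8.8,"ty":-25.7,"tz":1,"spin":-21},{"tx":-10,"ty":-29.2,"tz":1.5,"spin":-24},{"tx":-11.2,"ty":-32.7,"tz":2,"spin":-26},{"tx":-12.4,"ty":-36.2,"tz":2.5,"spin":-28},{"tx":-13.6,"ty":-39.7,"tz":3,"spin":-30},{"tx":-14.7,"ty":-42.9,"tz":3,"spin":-32},{"tx":-15.5,"ty":-45,"tz":3,"spin":-32.6},{"tx":-15.8,"ty":-45.4,"tz":3,"spin":-32.6},{"tx":-15.8,"ty":-45.4,"tz":3,"spin":-32.6},{"tx":-15.8,"ty":-45.4,"tz":3,"spin":-32.6}]'; python3 hold.py 3; python3 st.py .4902 .2565 .2257 17; python3 head.py
```

```text
time_s: 37.3
tool_pos: [0.4883, 0.2447, 0.2649]
ee_rot: [-3.105, -0.457, -0.009]
wrist_force: [-1.0, -0.2, 0.3]
finger_gap: 0.0273
t 37.45 tcp [0.4882 0.2451 0.2649] yaw 16.76 zax [ 0.005  0.005 -1.   ] gap 0.0270 F [ 0.1  0.3 -0.7] M [-0.02 -0.01 -0.  ]
shift cm [ 0.49 -1.02  3.93] spin -0.24089392056501424
wrist (array([ 245,  285,   72,   69, 3575], dtype=int32), array([280.6, 317.8]))
scene (array([373,  22,  17,  30, 277], dtype=int32), array([380.8,  36.9]))
```

```bash
python3 -m jog '[{"tx":0.3,"ty":-0.4,"tz":0.5,"spin":-0.2},{"tx":0.49,"ty":-0.62,"tz":1.5,"spin":-0.2},{"tx":0.49,"ty":-0.62,"tz":2.8,"spin":-0.2},{"tx":0.49,"ty":-0.62,"tz":3.6,"spin":-0.2},{"tx":0.49,"ty":-0.62,"tz":4.2,"spin":-0.2},{"tx":0.49,"ty":-0.62,"tz":4.8,"spin":-0.2},{"tx":0.49,"ty":-0.62,"tz":5.4,"spin":-0.2},{"tx":0.49,"ty":-0.62,"tz":5.9,"spin":-0.2},{"tx":0.49,"ty":-0.62,"tz":6.3,"spin":-0.2},{"tx":0.49,"ty":-0.62,"tz":6.6,"spin":-0.2},{"tx":0.49,"ty":-0.62,"tz":6.8,"spin":-0.2},{"tx":0.49,"ty":-0.62,"tz":6.8,"spin":-0.2}]'; python3 hold.py 2; python3 st.py .4902 .2565 .1967 17
```

```text
time_s: 38.75
tool_pos: [0.4911, 0.2537, 0.1967]
ee_rot: [-3.102, -0.465, -0.008]
wrist_force: [-0.4, 1.2, -0.6]
finger_gap: 0.0271
t 38.85 tcp [0.4912 0.2537 0.197 ] yaw 17.03 zax [ 0.005  0.005 -1.   ] gap 0.0271 F [ 0.1  0.3 -0.9] M [0.06 0.06 0.08]
shift cm [-0.01 -0.3   0.03] spin 0.029764635750581192
```

```bash
python3 -m jog '[{"tx":0,"ty":0.14,"tz":0.2,"spin":0},{"tx":0,"ty":-0.24,"tz":0.22,"spin":0},{"tx":0,"ty":-0.62,"tz":0.24,"spin":0},{"tx":0,"ty":-1,"tz":0.3,"spin":0},{"tx":0,"ty":-1.37,"tz":0.37,"spin":0}]' 0 30; python3 hold.py 1;python3 st.py .4902 .2565 .1967 17; python3 head.py
```

```text
time_s: 39.35
tool_pos: [0.488, 0.2656, 0.194]
ee_rot: [-3.104, -0.463, -0.01]
wrist_force: [-0.2, -4.9, 6.1]
finger_gap: 0.027
t 39.40 tcp [0.4876 0.2667 0.1939] yaw 17.04 zax [ 0.006  0.005 -1.   ] gap 0.0270 F [ 0.8 -4.4  5.2] M [-1.56 -0.21 -0.04]
shift cm [-0.05  1.05 -0.28] spin 0.04036974416817429
wrist (array([ 245,  254,   72,   98, 4879], dtype=int32), array([280.3, 304. ]))
scene (array([374,  53,  17,  26, 249], dtype=int32), array([381.8,  65.9]))
```

```bash
python3 -m jog '[{"tx":0,"ty":-0.37,"tz":0.08,"spin":0},{"tx":0,"ty":-0.74,"tz":0.18,"spin":0},{"tx":0,"ty":-1.1,"tz":0.3,"spin":0},{"tx":0,"ty":-1.46,"tz":0.44,"spin":0}]' 0 30; python3 hold.py 1;python3 st.py .4902 .2565 .1967 17; python3 head.py
```

```text
time_s: 39.9
tool_pos: [0.4834, 0.2815, 0.1905]
ee_rot: [-3.101, -0.465, -0.011]
wrist_force: [-0.8, -3.8, 8.1]
finger_gap: 0.0269
t 39.95 tcp [0.4831 0.2823 0.1902] yaw 17.11 zax [ 0.006  0.007 -1.   ] gap 0.0268 F [-0.1 -2.9  7.7] M [-1.18  0.02 -0.03]
shift cm [-0.08  2.67 -0.66] spin 0.11030159237230919
wrist (array([ 245,  264,   72,   88, 4326], dtype=int32), array([280.4, 308.8]))
scene (array([378,  51,  18,  27, 268], dtype=int32), array([386.9,  64.4]))
```

```bash
cat > green.py <<'E'
from h import *
def find(im,u,rad):
    hsv=cv2.cvtColor(cv2.resize(im,None,fx=4,fy=4,interpolation=cv2.INTER_CUBIC),cv2.COLOR_RGB2HSV).astype(int)
    m=(abs(hsv[...,0]-75)<25)&(hsv[...,1]>50)&(hsv[...,2]>50)
    yy,xx=np.nonzero(m);xx=(xx+.5)/4-.5;yy=(yy+.5)/4-.5;k=np.hypot(xx-u[0],yy-u[1])<rad
    return (np.array([xx[k].mean(),yy[k].mean()]) if k.any() else None),k.sum()
def run():
    W,S=camera_model("wrist"),camera_model("scene");st=read_state();t=np.array(st["tool_pos"]);M=R.from_rotvec(st["ee_rot"]).as_matrix()
    w,s=grab_frame("wrist"),grab_frame("scene")
    P=t+M@[0,-.004,-.073]
    a,n=find(w,proj(P,W)[0],45);b,k=find(s,proj(P,S)[0],14)
    print("wrist",a,n,proj(P,W)[0].round(1),"scene",b,k,proj(P,S)[0].round(1))
    if b is not None:
        q=least_squares(lambda q:proj(t+M@[0,*q],S)[0]-b,[0,-.07]).x;print("scene-only tool y,z mm",(q*1e3).round(1))
    if a is not None and b is not None:
        r=least_squares(lambda p:np.r_[proj(t+M@p,W)[0]-a,proj(t+M@p,S)[0]-b],[0,0,-.07]);print("tool mm",(r.x*1e3).round(1),r.fun.round(1))
        C=np.array([.4902,.2565,.168]);d=t+M@r.x-C;l=np.array([np.cos(np.radians(107)),np.sin(np.radians(107)),0]);print("a,x,b",(d@l*1e3).round(1),(d@[l[1],-l[0],0]*1e3).round(1),(d[2]*1e3).round(1))
run()
E
python3 green.py; python3 st.py
```

```text
wrist [280.59847932 319.09659367] 4110 [281.7 314.5] scene [393.30978261  54.03804348] 23 [393.1  54.8]
scene-only tool y,z mm [ -4.1 -74.6]
tool mm [ -0.4  -3.5 -75.1] [ 0.1 -0.  -0.3 -0.2]
a,x,b 29.6 -0.2 97.5
t 40.15 tcp [0.4833 0.282  0.1904] yaw 17.08 zax [ 0.006  0.007 -1.   ] gap 0.0269 F [-0.8 -1.7  7. ] M [-0.83  0.18 -0.02]
```

```bash
python3 -m jog '[{"tx":0,"ty":-0.35,"tz":0.0,"spin":0},{"tx":0,"ty":-0.7,"tz":0.1,"spin":0},{"tx":0,"ty":-1.05,"tz":0.25,"spin":0},{"tx":0,"ty":-1.4,"tz":0.42,"spin":0},{"tx":0,"ty":-1.7,"tz":0.6,"spin":0},{"tx":0,"ty":-1.7,"tz":0.6,"spin":0}]' 0 30; python3 green.py;python3 st.py .4902 .2565 .1967 17
```

```text
time_s: 40.75
tool_pos: [0.4776, 0.2999, 0.1843]
ee_rot: [-3.099, -0.467, -0.01]
wrist_force: [-0.1, -2.0, 4.2]
finger_gap: 0.0271
wrist [280.59676943 313.28144933] 4233 [281.7 314.7] scene [400.47303922  52.54656863] 51 [398.7  53.4]
scene-only tool y,z mm [ -9.4 -72.4]
tool mm [ -0.4  -6.1 -75.2] [ 0.2 -0.1 -0.9 -0.6]
a,x,b 50.8 -0.3 91.5
t 40.85 tcp [0.4778 0.2996 0.1844] yaw 17.12 zax [ 0.005  0.009 -1.   ] gap 0.0269 F [-0.9  0.1  3.5] M [-0.29  0.2  -0.1 ]
shift cm [-0.07  4.48 -1.26] spin 0.12305788029550513
```

```bash
python3 -m jog '[{"tx":0,"ty":0.1,"tz":0.2,"spin":0},{"tx":0,"ty":0.25,"tz":0.43,"spin":0},{"tx":0,"ty":0.4,"tz":0.7,"spin":0},{"tx":0,"ty":0.55,"tz":0.95,"spin":0},{"tx":0,"ty":0.7,"tz":1.21,"spin":0},{"tx":0,"ty":0.85,"tz":1.47,"spin":0},{"tx":0,"ty":0.85,"tz":1.47,"spin":0}]' 0 30; python3 green.py;python3 st.py .4902 .2565 .1967 17
```

```text
time_s: 41.55
tool_pos: [0.4802, 0.2911, 0.1688]
ee_rot: [-3.1, -0.466, -0.009]
wrist_force: [1.4, -1.8, -0.7]
finger_gap: 0.0272
wrist [280.58923496 312.88927049] 4222 [281.7 314.7] scene None 0 [393.6  61.7]
t 41.65 tcp [0.4801 0.2912 0.1689] yaw 17.11 zax [ 0.005  0.008 -1.   ] gap 0.0274 F [ 0.6 -1.9 -1.1] M [-0.59 -0.05 -0.02]
shift cm [-0.04  3.59 -2.8 ] spin 0.10807721976493667
```

```bash
python3 -m jog '[{"tx":0,"ty":0.15,"tz":0.26,"spin":0},{"tx":0,"ty":0.3,"tz":0.52,"spin":0},{"tx":0,"ty":0.45,"tz":0.78,"spin":0},{"tx":0,"ty":0.6,"tz":1.04,"spin":0},{"tx":0,"ty":0.75,"tz":1.3,"spin":0},{"tx":0,"ty":0.9,"tz":1.56,"spin":0},{"tx":0,"ty":1.05,"tz":1.82,"spin":0},{"tx":0,"ty":1.2,"tz":2.08,"spin":0},{"tx":0,"ty":1.2,"tz":2.08,"spin":0}]' 0 30; python3 hold.py 1; python3 green.py;python3 st.py .4902 .2565 .1967 17
```

```text
time_s: 42.55
tool_pos: [0.4838, 0.2793, 0.1475]
ee_rot: [-3.1, -0.466, -0.009]
wrist_force: [-0.3, -1.3, -0.3]
finger_gap: 0.027
wrist [280.590108   312.89737123] 4213 [281.7 314.7] scene [388.875       71.80357143] 35 [386.9  72.6]
scene-only tool y,z mm [-10.3 -71.7]
tool mm [ -0.3  -6.4 -75.3] [ 0.2 -0.1 -1.  -0.7]
a,x,b 29.7 -0.3 54.9
t 42.70 tcp [0.4837 0.2794 0.1477] yaw 17.10 zax [ 0.005  0.007 -1.   ] gap 0.0272 F [-0.4 -2.7 -0.5] M [-0.6   0.04 -0.05]
shift cm [-0.02  2.36 -4.92] spin 0.09731092249708695
```

```bash
python3 -m jog '[{"tx":0,"ty":0.05,"tz":0.09,"spin":0},{"tx":0,"ty":0.1,"tz":0.17,"spin":0},{"tx":0,"ty":0.15,"tz":0.26,"spin":0},{"tx":0,"ty":0.2,"tz":0.35,"spin":0},{"tx":0,"ty":0.2,"tz":0.35,"spin":0},{"tx":0,"ty":0.2,"tz":0.35,"spin":0}]' 0 30; python3 st.py
python3 -m jog '[{"tx":0,"ty":0.05,"tz":0.09,"spin":0},{"tx":0,"ty":0.1,"tz":0.17,"spin":0},{"tx":0,"ty":0.1,"tz":0.17,"spin":0},{"tx":0,"ty":0.1,"tz":0.17,"spin":0}]' 0 30; python3 st.py; python3 green.py
```

```text
time_s: 43.3
tool_pos: [0.4844, 0.2776, 0.1441]
ee_rot: [-3.1, -0.466, -0.009]
wrist_force: [-1.5, -0.7, 1.0]
finger_gap: 0.0272
t 43.30 tcp [0.4844 0.2776 0.1441] yaw 17.10 zax [ 0.005  0.007 -1.   ] gap 0.0272 F [-1.5 -0.7  1. ] M [-0.52  0.09 -0.  ]
time_s: 43.7
tool_pos: [0.4846, 0.2777, 0.1435]
ee_rot: [-3.099, -0.466, -0.009]
wrist_force: [-2.8, -0.6, 7.2]
finger_gap: 0.0268
t 43.70 tcp [0.4846 0.2777 0.1435] yaw 17.12 zax [ 0.005  0.009 -1.   ] gap 0.0268 F [-2.8 -0.6  7.2] M [-0.54  0.68 -0.08]
wrist [280.66496458 312.67984061] 4235 [281.7 314.6] scene [387.81818182  73.80681818] 22 [385.9  74.6]
scene-only tool y,z mm [-10.2 -71.8]
tool mm [ -0.3  -6.4 -75.3] [ 0.2 -0.1 -1.  -0.6]
a,x,b 27.8 -0.1 50.8
```

```bash
python3 -m jog '[{"tx":0,"ty":0,"tz":0,"spin":0},{"tx":0,"ty":0,"tz":0,"spin":0}]'; python3 st.py; python3 -m jog '[{"tx":0,"ty":0,"tz":0,"spin":0},{"tx":0,"ty":0,"tz":0,"spin":0},{"tx":0,"ty":0,"tz":0,"spin":0},{"tx":0,"ty":0,"tz":0,"spin":0},{"tx":0,"ty":0,"tz":0,"spin":0},{"tx":0,"ty":0,"tz":-0.5,"spin":0},{"tx":0,"ty":0,"tz":-2,"spin":0},{"tx":0,"ty":0,"tz":-5,"spin":0},{"tx":0,"ty":0,"tz":-8,"spin":0},{"tx":0,"ty":0,"tz":-11,"spin":0},{"tx":0,"ty":0,"tz":-14,"spin":0},{"tx":0,"ty":1,"tz":-16,"spin":0},{"tx":0,"ty":4,"tz":-16,"spin":0},{"tx":0,"ty":7,"tz":-16,"spin":0},{"tx":0,"ty":7,"tz":-16,"spin":0}]' 8.5 30; python3 hold.py 3
python3 - <<'E'
from h import *
from green import find
W,S=camera_model("wrist"),camera_model("scene");w,s=grab_frame("wrist"),grab_frame("scene")
C=np.array([.4902,.2565,.168]);l=np.array([np.cos(np.radians(107)),np.sin(np.radians(107)),0]);x=np.array([l[1],-l[0],0])
P=C+l*.0285+[0,0,.0494]
a,n=find(w,proj(P,W)[0],25);b,k=find(s,proj(P,S)[0],8);print(a,n,proj(P,W)[0],b,k,proj(P,S)[0])
r=least_squares(lambda p:np.r_[proj(p,W)[0]-a,proj(p,S)[0]-b],P);d=r.x-C;print("a,x,b",d@l*1e3,d@x*1e3,d[2]*1e3,r.fun.round(1),"s",(d@l*.5+d[2]*.866)*1e3)
# rack check: rod tops & heads in the top view; bystanders vs first picture
T=camera_model("top");f=grab_frame("top");f0=np.load("b.npy")[:,:,::-1]
g=cv2.absdiff(f,f0).max(2);m=(cv2.medianBlur(g,3)>45).astype(np.uint8);nn,L,st,c=cv2.connectedComponentsWithStats(m)
print([(st[i].tolist(),c[i].round().tolist()) for i in range(1,nn) if st[i,4]>8]);print("holes px",proj([[.4891,-.3373,.18],[.5041,-.2844,.179],[.5191,-.2315,.179],[.5341,-.1785,.179]],T).round())
E
python3 st.py
```

```text
time_s: 44.0
tool_pos: [0.4845, 0.2777, 0.1437]
ee_rot: [-3.098, -0.466, -0.009]
wrist_force: [-1.5, -1.1, 4.0]
finger_gap: 0.0268
t 44.00 tcp [0.4845 0.2777 0.1437] yaw 17.12 zax [ 0.004  0.009 -1.   ] gap 0.0268 F [-1.5 -1.1  4. ] M [-0.68  0.4  -0.08]
time_s: 45.5
tool_pos: [0.5063, 0.2036, 0.3043]
ee_rot: [-3.102, -0.454, -0.012]
wrist_force: [-0.6, -0.9, -0.4]
finger_gap: 0.0853
wrist None 0 [281.7 314.6] scene None 0 [378.4  16.5]
[280.74664879 105.92627346] 746 [281.15463817 115.57950916] None 0 [386.93986168  73.58146001]
t 45.85 tcp [0.5039 0.2105 0.303 ] yaw 17.23 zax [ 0.004  0.009 -1.   ] gap 0.0851 F [-0.2 -0.2 -0.2] M [-0.02 -0.02 -0.01]Traceback (most recent call last):
  File "<stdin>", line 7, in <module>
    return func(*args, **kwargs)
    vector_fun = VectorFunction(
        fun_wrapped,
    ...<6 lines>...
        workers=workers
    )
    self._update_fun()
    ~~~~~~~~~~~~~~~~^^
    self.f = self.fun_wrapped(xp_copy(self.x))
             ~~~~~~~~~~~~~~~~^^^^^^^^^^^^^^^^^
    return np.atleast_1d(self.fun(x))
                         ~~~~~~~~^^^
    return self.f(x, *self.args, **self.kwargs)
           ~~~~~~^^^^^^^^^^^^^^^^^^^^^^^^^^^^^^
  File "<stdin>", line 7, in <lambda>
TypeError: unsupported operand type(s) for -: 'float' and 'NoneType'
```

```bash
python3 hold.py 4
python3 - <<'E'
from h import *
C=np.array([.4902,.2565,.168])
def ax(th): return np.array([np.sin(th)*np.cos(np.radians(107)),np.sin(th)*np.sin(np.radians(107)),np.cos(th)])
x=np.array([np.sin(np.radians(107)),-np.cos(np.radians(107)),0])
u=ax(np.radians(30));nn=np.cross(x,u);nn*=np.sign(-nn[2])  # nn points to lean side/down
a=np.linspace(0,2*np.pi,60)
def head(s,tilt,dx=0):   # origin distance along bore above the lip, extra lean
    ua=ax(np.radians(30+tilt));nb=np.cross(x,ua)
    o=C+u*(s-.004-.056)+ua*.060-nn*0.0015*0
    ring=np.outer(np.cos(a),x)+np.outer(np.sin(a),nb)
    return np.vstack([o+ua*h+.014*ring for h in(.008,.053)])
def blob(im):
    hsv=cv2.cvtColor(im,cv2.COLOR_RGB2HSV).astype(int);m=((hsv[...,0]<8)|(hsv[...,0]>172))&(hsv[...,1]>100)&(hsv[...,2]>50)
    n,L,s,c=cv2.connectedComponentsWithStats(m.astype(np.uint8));i=1+np.argmax(s[1:,4]);b=s[i];return np.array([b[0],b[1],b[0]+b[2]-1,b[1]+b[3]-1])
for n in("wrist","scene","top"):
    c=camera_model(n);im=grab_frame(n);print(n,"seen",blob(im))
    for s,t in((.004,0),(.004,2),(.004,3.5),(.009,0),(.02,0)):
        q=proj(head(s,t),c);print("   s",s,"tilt+",t,np.r_[q.min(0),q.max(0)].round(1))
f=grab_frame("top");f0=np.load("b.npy")[:,:,::-1];T=camera_model("top")
g=cv2.medianBlur(cv2.absdiff(np.ascontiguousarray(f),np.ascontiguousarray(f0)).max(2),3);k,L,st,c=cv2.connectedComponentsWithStats((g>45).astype(np.uint8))
print([(st[i].tolist()) for i in range(1,k) if st[i,4]>8]);print("holes px",proj([[.4891,-.3373,.18],[.5041,-.2844,.179],[.5191,-.2315,.179],[.5341,-.1785,.179]],T).round().tolist())
E
python3 st.py
```

```text
wrist seen [264  91 297 147]
   s 0.004 tilt+ 0 [263.   98.  298.9 154.3]
   s 0.004 tilt+ 2 [263.1  93.9 298.8 151.6]
   s 0.004 tilt+ 3.5 [263.1  91.  298.8 149.6]
   s 0.009 tilt+ 0 [262.7  94.3 299.3 152. ]
   s 0.02 tilt+ 0 [262.   85.6 300.3 146.7]
scene seen [372  70 394  95]
   s 0.004 tilt+ 0 [369.5  69.9 392.9  96.3]
   s 0.004 tilt+ 2 [370.2  70.  393.7  96.3]
   s 0.004 tilt+ 3.5 [370.6  70.1 394.3  96.4]
   s 0.009 tilt+ 0 [370.8  67.8 394.2  94.3]
   s 0.02 tilt+ 0 [373.5  62.9 397.2  89.7]
top seen [147 280 149 283]
   s 0.004 tilt+ 0 [127.8 269.1 155.6 286.7]
   s 0.004 tilt+ 2 [126.7 269.4 154.6 287.2]
   s 0.004 tilt+ 3.5 [125.9 269.6 153.9 287.6]
   s 0.009 tilt+ 0 [125.7 269.4 153.7 287.2]
   s 0.02 tilt+ 0 [121.2 270.1 149.6 288.1]
[[0, 197, 194, 223, 25237], [147, 236, 4, 4, 10], [388, 254, 19, 20, 274], [158, 269, 15, 10, 83]]
holes px [[455.0, 275.0], [427.0, 268.0], [400.0, 260.0], [372.0, 252.0]]
t 46.25 tcp [0.5044 0.2093 0.3031] yaw 17.12 zax [ 0.004  0.009 -1.   ] gap 0.0850 F [-0.5  0.1 -0.2] M [-0.02  0.01 -0.04]
```

```bash
python3 -c "
from cell import *
print(job_done())"
```

```text
the job is handed in; nothing more can be done
None
```

The red probe is standing on the bottom of the thermowell, let go, and the dip rod is back in its own hole in the rack. I handed the job in at about 46 s of the 72 s allowed.

**Depth:** The rod's red ring stopped at the lip, and a light press with the rod met about 5 N. That gives a 56 mm bore, so I used the red probe.

**Mishaps with the rod:**
- The rod slipped from the grip twice and slid the last stretch into the bore on its own: once on the way in, and once while I was straightening it to take it out. One regrasp also closed on nothing.
- The cause was that the fingertips sit about 36 mm higher than the reported TCP, so the grips were too high on the handle. After I allowed for that, the rod came out and hung upright in its hole.

**Probe:** It went in held all the way, turning in the jaws to follow the lean. I lowered it until the bottom pushed back with about 7 N, then let go.

**Last checks (from numbers, with my 12 pictures used up):**
- **Wrist and scene cameras:** the head outline matches the ferrule 4 mm off the lip, with about 3.5° of extra lean, which is the play in the bore.
- **Top camera:** the only change in the rack is the missing red probe. The bottle, beaker and jar have not moved.
- **What failed:** the probe's green sticker could not be found in the scene image after release, and the top camera showed too little of the red head to use. The check therefore rests on the outlines from the other two cameras.
- **Robot:** gripper open and clear of everything, with no contact force.

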